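# Mesh the toothed lock plate with the cheese turner's gear

## Robot

A 7-joint arm with a two-finger parallel gripper is mounted at the origin on the work surface. World frame = base frame: x ahead of the robot, y to its left, z up, the work surface at z = 0. Lengths are in m, angles in degrees, forces in N, time in s.
With the tool pointing down it reaches from about 0.425 to 0.875 m from the base axis. Payload 4.7 kg.
Tool frame: the origin (TCP) lies on the mounting face of the last link; the fingertips stand 182 mm ahead of it and the grasp point (between the pads) lies 164 mm ahead of it; z points along the fingers, x is the direction in which the jaws open and shut, and the axes are right-handed (so a half turn about z gives the same grasp; the last joint's range is limited). The gripper opens to 87 mm and grips with 3 to 60 N. Pads are 19 mm wide; open, the fingers measure 117 mm over their backs; the gripper's body (75 mm by 190 mm) begins 51 mm behind the grasp point.
Start: joints at [69.506, 18.392, -4.016, 83.108, 1.295, 78.541, -3.26], TCP at [0.236, -0.606, 0.405] pointing down, gripper open.
Joint ranges: [-163.93, 163.93], [-17.29, 119.83], [-79.2, 71.16], [3.27, 140.29], [-89.18, 269.18], [5.43, 117.66], [-154.24, 154.24]. Speed limits (degrees/s): [147.25, 147.25, 180, 180, 180, 180, 180].

## Interface

Orientations are given as [roll, pitch, yaw] about the fixed x, y, z axes, in that order (R = Rz(yaw) Ry(pitch) Rx(roll)).
In Python, from cell import status, cams, env, outline_of, landmark_of gives the robot as it stands. The module is installed in compiled form; this text tells all that it offers.
- The arm moves only by the tool jog_arm, never from a script. Its argument "rows" is a list of rows, each a list of 7 numbers: the closure, from 0 (fully open) to 1 (shut), then the shift along the tool's x, y, z in m, then the turn, a rotation vector about the tool's x, y, z in degrees. A call has 1 to 12 rows; each row shifts and turns the commanded pose from where the row before left it, along the tool's axes as they then stand; what a row does not reach is not made up. A row lasts 1/12 s, in which the tool goes at most 41.7 mm and 7.16 degrees, less where a joint would pass 70% of its speed; a pose out of reach is approached as far as the arm can. A call with a gripper value outside its range is refused whole. The fingers move at their own pace and stop on an object; "grip_force" is the grip in N (left out, the last holds). Time passes only in rows, so rows that do not move let the fingers close. It gives the time, the measured TCP pose, the force and the opening at its end, in the units of the state.
- status.get_obs(): the state, without advancing time (a new reading comes with each control period).
- cams.read_camera(name): name is "scene" or "top"; returns (picture, depth): 384x512x3 uint8, red, green, blue; 384x512 float32, m along the optical axis (not along the pixel's ray), 0 where there is no reading.
- cams.camera_params(name): a dict with "vfov" (degrees; the focal length in pixels is half the picture's height over the tangent of half this angle, whatever the lens; pixels are square), "cx", "cy" (the principal point, pixels), "eye" and "attitude" of the camera in the world. Camera axes: x right, y up, looking along -z (the intrinsics and any distortion apply to the point x, -y, -z); pixel columns grow to the right and rows downward; lengths in m; the calibration is good to about 2 mm. A picture is of the moment at which its call begins. camera_params takes no time and is no camera call.
- env.sign_off(): hands the job in, once; it reports no verdict.
Trained networks look in the newest picture that a camera, given by its name, has taken for a name from the list of things; names that differ only in an ending like _2 or _b are one class to them, and where a whole thing is asked for, a point or a joint stands for the part that bears it (a point fixed in the world has none). Each returns a list of dicts, best first, with "conf" (0 to 1); they miss things now and then, are a little off and sometimes report something else, mostly with a low value. They report only what shows in the picture. A call takes as long as a camera call. They do not tell look-alikes from the thing itself.
- outline_of(camera, name): "pixels" (384x512 bool, what is visible of it) and "box" ([left, top, right, bottom] in pixels, round what is visible of it).
- landmark_of(camera, name): "position" ([row, column] in pixels: a listed point, or the origin of a listed thing).
The state is a dict: "time_s": time; "qpos": joint angles; "joint_velocities": joint speeds; "effort": joint torques, N m; "tool_pos": TCP position; "tool_rot": TCP orientation; "force": force on the tool from outside, world axes, zero at the start; "wrist_torque": the same for the moment, N m; "grip_width": finger opening in m.
Only numpy, scipy, OpenCV 4.12 (cv2) and the standard library are available. Lean on these libraries where they do the work, as an engineer would, in place of code of your own. Each camera call takes 0.05 s, during which the arm holds its last target. There are 200 camera calls.

## Task

Fit the toothed lock plate to the hand-cranked cheese turner: fetch it from the draining ledge (there you can only pinch its handle end to end, on the turner only across its thickness, so set it down on the open bench and take it again), then lower its keyhole over the screw head on the sloping deck with its teeth down the slope towards the gear. Its teeth will land on the gear's teeth: rock the crank until they mesh and the plate drops fully home, flat on the deck under the screw head, then let go. Leave the cheese, the mould and the brush where they are.

Things in the scene. Friction and masses are not known exactly. Their poses are not given: they have to be found in the camera images.
- plate: Loose flat aluminium lock plate, 130 long (x), 88 wide (y), 8 mm thick, 0.5 kg, centre of mass near x = +30. Origin: centre of its underside; z: out of the face with the handle. Two blunt teeth 9 mm wide at y = +-13.5, from x = -50 to -65 mm (toothed end). It starts on the ledge, handle up, its tail (+x end) close against the ledge's wall.
- plate_keyhole (a point): Centre of the wide part of the plate's keyhole, on its underside, at (-24, 0, 0) mm in the plate frame. Wide part: a 30 x 30 mm square through the plate. From it a narrow slot, 15 mm wide, runs on towards the tail, to x = +11 mm in the plate frame.
- plate_handle (a point): Centre of the top of the plate's handle, at (46, 0, 53) mm in the plate frame. The handle is an upright steel bar, 64 mm long along the plate's y, 14 mm thick along x, standing from z = 8 to 53 mm; 12 mm of plate lie between it and the tail edge.
- ledge: Fixed draining ledge: white base 150 x 150 mm, 4 mm thick, with a 58 mm high, 6 mm thick steel wall along its +x edge (inner face at x = +68.5 mm). Origin: centre of the underside on the bench. The wall leaves no room for a finger between it and the plate's handle.
- deck: Fixed sloping deck of the turner; this frame is tilted with it. Origin: on the deck's surface at the spindle axis, 50 mm above the bench; x points UP the slope (25 degrees to the bench, rising away from the robot), y level, z off the deck. Surface from x = -65 to 205 mm, 116 mm wide. It is greased: a plate laid on it slides down by itself until its teeth meet the gear's.
- deck_guides (a point): Point on the deck surface midway between the two guide cheeks, at (140, 0, 0) mm in the deck frame. The cheeks run from x = 75 to 205 mm, inner faces at y = +-46 mm, 36 mm high, with tops flaring out to z = 48, y = +-58 mm; the plate drops in between them from above.
- screw_head (a point): Centre of the top of the screw head, at (108, 0, 19) mm in the deck frame. Head 20 mm across, from z = 13 to 19 mm off the deck; shank 10 mm across. With the wide keyhole over it the plate's origin is at deck (132, 0, 0), axes parallel to the deck's; resting on the gear's teeth it is at about x = 110 to 115.
- home (a point): Where the plate's origin lies when it is fully home: at (102, 0, 0) mm in the deck frame (teeth meshed, shank at the end of the narrow slot, plate flat on the deck, its axes parallel to the deck's).
- crank_grip (a point): Centre of the top of the crank's black handle: an upright (square to the deck) cylinder, 20 mm across, from z = 34 to 92 mm off the deck, 60 mm from the spindle axis (deck origin), starting roughly on the deck's +y side. It turns either way about the deck's z axis with about 5 N at the handle and stays where it is left.
- gear (a point): Centre of the gear's top face, at (0, 0, 12) mm in the deck frame. Gear on the crank's spindle: 10 blunt teeth 36 degrees apart, outer radius 50, root 36, 12 mm thick. The plate's teeth enter only within about 4 degrees of the right angle; it starts out of mesh; rocking less than 36 degrees one way or the other finds it. Once meshed the crank can hardly turn.
- cheese: Bystander: round cream cheese, 104 mm across, 36 mm high. Origin under its centre. Leave alone.
- mould: Bystander: white plastic cheese mould (cup), 90 mm across, 85 mm high. Origin under its centre. Leave alone.
- brush: Bystander: brush 200 mm long lying along its x axis. Leave alone.
Mind the look-alikes: they are no part of the job. There is more than one size of the plate; the job needs the smallest.

How it is judged:
By the outcome, as a careful person would: the job done as asked, in the order asked, and still so for the second after the job is handed in, with the robot touching nothing.
It also fails if it takes over 59 s, if anything falls off the work surface, if the arm or the gripper's body presses on something with over 40 N, if the wrist force passes 120 N, or if a joint passes its speed limit or range.

## Working session

There is one attempt and no reset: what is moved stays moved. The work goes in short steps, Python scripts to look and compute and a tool call to move; the robot and the scene stay as the last step left them, time stands still between calls to the robot, and variables do not carry over. Pictures are saved under pics/ and viewed, about 8 in all and at most 12, crops included, and the job is handed in when it is done.

Besides the shell and the picture viewer there is one more tool, called as name(argument=value, ...), one argument or row to a line, values as JSON. jog_arm: Moves the arm, as the interface text tells. Its arguments: {"type":"object","properties":{"rows":{"type":"array"},"grip_force":{"type":"number"}},"required":["rows"]}

```bash
mkdir -p pics; ls
cat > h.py <<'E'
import numpy as np, cv2
from scipy.spatial.transform import Rotation as R
from cell import status, cams, env, outline_of, landmark_of
def cam(n):
    p=cams.camera_params(n); f=192/np.tan(np.radians(p['vfov']/2)); return p,f
def rot(a):
    a=np.array(a,float)
    if a.shape==(3,3): return a
    if a.size==4: raise Exception('quat')
    return R.from_euler('xyz',a,degrees=True).as_matrix()
def world(n,depth):
    p,f=cam(n); v,u=np.mgrid[0:384,0:512]
    P=np.stack([(u-p['cx'])/f*depth,-(v-p['cy'])/f*depth,-depth],-1)
    return P@rot(p['attitude']).T+np.array(p['eye'])
def proj(n,X):
    p,f=cam(n); c=(np.atleast_2d(X)-p['eye'])@rot(p['attitude'])
    return np.stack([p['cx']+f*c[:,0]/-c[:,2],p['cy']-f*c[:,1]/-c[:,2]],-1)
E
python3 - <<'E'
from h import *
for n in('scene','top'):
    print(n,cams.camera_params(n))
    im,d=cams.read_camera(n); cv2.imwrite(f'pics/{n}0.png',im[:,:,::-1]); W=world(n,d); np.savez(f'{n}0.npz',im=im,d=d,W=W)
    for k in ['plate','ledge','deck','cheese','mould','brush']:
        for o in outline_of(n,k)[:4]:
            m=o['pixels']&(d>0); q=W[m]; print(k,round(o['conf'],2),o['box'],m.sum(),np.round(np.median(q,0),3) if len(q) else '')
    for k in ['plate','plate_handle','plate_keyhole','ledge','deck','screw_head','crank_grip','gear','home']:
        for o in landmark_of(n,k)[:4]:
            r,c=np.round(o['position']).astype(int); print(' ',k,round(o['conf'],2),np.round(o['position'],1),np.round(W[min(r,383),min(c,511)],3))
print(status.get_obs())
E
```

```text
pics
scene {'vfov': 57.37870672203981, 'cx': 251.81126610872184, 'cy': 193.73013876211613, 'eye': array([1.19505273, 0.7506538 , 1.00129165]), 'attitude': array([4.79499860e+01, 1.22351183e-01, 1.33929446e+02])}
plate 0.9 [331.2, 264.9, 393.4, 315.4] 1488 [0.494 0.575 0.011]
plate 0.89 [310.7, 194.1, 355.5, 225.3] 883 [0.271 0.304 0.011]
plate 0.8 [281.2, 231.5, 306.6, 248.7] 319 [0.487 0.284 0.014]
ledge 0.9 [269.3, 220.5, 320.1, 266.2] 918 [0.528 0.314 0.01 ]
deck 0.66 [156.4, 157.4, 225.1, 191.8] 1536 [ 0.583 -0.197  0.109]
cheese 0.58 [203.8, 238.3, 234.8, 263.1] 610 [0.714 0.113 0.035]
mould 0.83 [262.1, 267.2, 292.7, 303.3] 866 [0.684 0.365 0.049]
mould 0.52 [155.4, 154.0, 224.9, 190.3] 1705 [ 0.582 -0.197  0.107]
brush 0.49 [194.3, 133.4, 202.3, 161.7] 154 [ 0.375 -0.397  0.019]
  plate 0.85 [242.9 293.6] [0.525 0.306 0.057]
  plate 0.76 [211.  327.2] [0.272 0.276 0.011]
  plate 0.68 [290.  358.5] [0.502 0.557 0.01 ]
  plate_handle 0.91 [286.7 381.7] [0.483 0.616 0.069]
  plate_handle 0.79 [240.4 290.8] [0.484 0.264 0.004]
  plate_handle 0.77 [206.6 344.2] [0.262 0.337 0.068]

[... 2167 characters left out ...]
   0.115]
{'time_s': 1.6, 'qpos': array([69.50433076, 18.39247727, -4.0168704 , 83.10617206,  1.29436008,
       78.54028861, -3.2603612 ]), 'joint_velocities': array([-0.06955912, -0.08429786,  0.13551463, -0.01320664,  0.00465512,
       -0.00439221,  0.0245215 ]), 'effort': array([-1.31811730e-04, -4.91091192e+01, -4.03139452e-01, -3.12759340e+01,
       -6.36705919e-02,  3.38223693e-02,  2.31670811e-05]), 'tool_pos': array([ 0.23614633, -0.60560323,  0.40479245]), 'tool_rot': array([ 1.79998254e+02, -6.15940888e-03, -6.86953223e+01]), 'force': array([-0.65194574,  0.68066976, -0.32347485]), 'wrist_torque': array([-0.00869992,  0.02513363,  0.01589786]), 'grip_width': 0.08718514351467999}
```

View pics/top0.png

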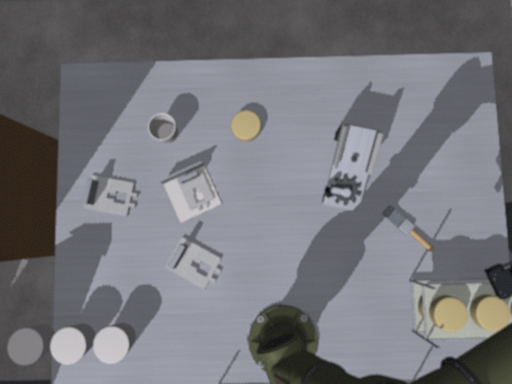

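View pics/scene0.png

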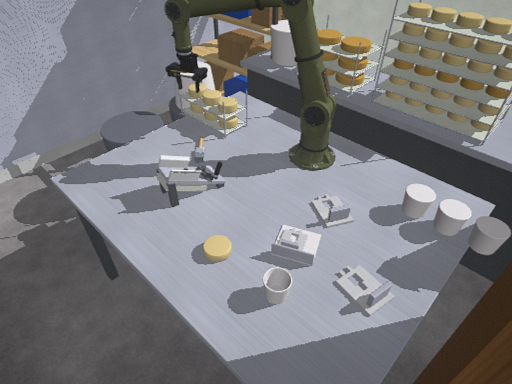

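Top view: the real plate sits on the ledge around pixel (197,190), with two larger look-alikes at (110,195) and (195,262). The turner is at (352,165) with its crank near (330,196). Next I fit the box models to the depth data.

```bash
cat > fit.py <<'E'
from h import *
from scipy.optimize import least_squares
def sdf(P,c,h):
    q=np.abs(P-c)-h; return np.linalg.norm(np.maximum(q,0),axis=1)+np.minimum(q.max(1),0)
def box(lo,hi): lo,hi=np.array(lo)/1e3,np.array(hi)/1e3; return (lo+hi)/2,(hi-lo)/2
def union(P,bs): return np.min([np.abs(sdf(P,*box(*b))) if 0 else sdf(P,*box(*b)) for b in bs],0)
LED=[((-75,-75,0),(75,75,4)),((68.5,-75,0),(74.5,75,58))]
PL=[((-50,-44,0),(65,44,8)),((-65,-18,0),(-50,-9,8)),((-65,9,0),(-50,18,8)),((39,-32,8),(53,32,53))]
DK=[((-65,-58,-20),(205,58,0)),((75,46,-20),(205,58,36)),((75,-58,-20),(205,-46,36)),((-36,-36,0),(36,36,12))]
def loc(P,t,Rm): return (P-t)@Rm
def Rz(a): return R.from_euler('z',a,degrees=True).as_matrix()
def Rd(a): return Rz(a)@R.from_euler('y',-25,degrees=True).as_matrix()
def rob(r): return r
E
python3 - <<'E'
from fit import *
D={n:np.load(n+'0.npz') for n in('scene','top')}
for n in D:
    W=D[n]['W']; m=(W[...,0]>.3)&(W[...,0]<.42)&(abs(W[...,1])<.2); print(n,'bench z',np.median(W[m][:,2]),W[m][:,2].std())
def crop(n,c,r,zmin):
    W=D[n]['W'].reshape(-1,3); return W[(np.hypot(W[:,0]-c[0],W[:,1]-c[1])<r)&(W[:,2]>zmin)&(W[:,2]<.3)]
for nn in (['top'],['scene'],['top','scene']):
    P=np.vstack([crop(n,(.485,.29),.13,.002 if 0 else .003) for n in nn])
    def f(p):
        L=loc(P,[p[0],p[1],0],Rz(p[2]))
        Q=loc(L,[p[3],p[4],.004],Rz(p[5]))
        return np.minimum(union(L,LED),union(Q,PL))*1e3
    best=None
    for a in range(0,360,30):
        s=least_squares(f,[.485,.29,a,.003,0,0],loss='soft_l1',f_scale=1.5,x_scale=[.01,.01,5,.01,.01,5])
        if best is None or s.cost<best.cost: best=s
    p=best.x; print(nn,len(P),'ledge',np.round(p,4),best.cost/len(P))
    o=np.array([p[0],p[1],0])+Rz(p[2])@[p[3],p[4],.004]; print('  plate',np.round(o,4),p[2]+p[5],'handle',np.round(o+Rz(p[2]+p[5])@[.046,0,.053],4))
    P=np.vstack([crop(n,(.55,-.225),.19,.012) for n in nn])
    def g(p):
        L=loc(P,[p[0],p[1],.05],Rd(p[2]))
        c=np.array([p[3],p[4]]); 
        ax=np.radians(p[3]); q=np.abs(np.stack([np.hypot(L[:,0]-.06*np.cos(ax),L[:,1]-.06*np.sin(ax))-.01,np.abs(L[:,2]-.063)-.029],1)*1)
        q=np.stack([np.hypot(L[:,0]-.06*np.cos(ax),L[:,1]-.06*np.sin(ax))-.01,np.abs(L[:,2]-.063)-.029],1)
        cy=np.linalg.norm(np.maximum(q,0),axis=1)+np.minimum(q.max(1),0)
        return np.minimum(union(L,DK),cy)*1e3
    best=None
    for a in (-30,-15,0):
      for b in (60,90,120):
        s=least_squares(g,[.48,-.2,a,b],loss='soft_l1',f_scale=1.5,x_scale=[.01,.01,5,10])
        if best is None or s.cost<best.cost: best=s
    print('   deck',len(P),np.round(best.x,4),best.cost/len(P))
E
```

```text
scene bench z 0.0008147035310560602 0.0021746563006686532
top bench z 0.0018216676843700874 0.49810801512367686
['top'] 2507 ledge [ 4.66800e-01  3.16600e-01  2.33634e+01  1.36000e-02 -9.41000e-02
  2.87110e+01] 7.997334847646198
  plate [0.5166 0.2356 0.004 ] 52.07441574375914 handle [0.5449 0.2719 0.057 ]Traceback (most recent call last):
  File "<stdin>", line 30, in <module>
    return func(*args, **kwargs)
    vector_fun = VectorFunction(
        fun_wrapped,
    ...<6 lines>...
        workers=workers
    )
    self._update_fun()
    ~~~~~~~~~~~~~~~~^^
    self.f = self.fun_wrapped(xp_copy(self.x))
             ~~~~~~~~~~~~~~~~^^^^^^^^^^^^^^^^^
    return np.atleast_1d(self.fun(x))
                         ~~~~~~~~^^^
    return self.f(x, *self.args, **self.kwargs)
           ~~~~~~^^^^^^^^^^^^^^^^^^^^^^^^^^^^^^
  File "<stdin>", line 22, in g
IndexError: index 4 is out of bounds for axis 0 with size 4
```

```bash
cat > m.py <<'E'
from fit import *
def crop(W,c,r,zmin):
    W=W.reshape(-1,3); return W[(np.hypot(W[:,0]-c[0],W[:,1]-c[1])<r)&(W[:,2]>zmin)&(W[:,2]<.3)]
def fitled(P,a0):
    def f(p):
        L=loc(P,[p[0],p[1],0],Rz(p[2])); Q=loc(L,[p[3],p[4],.004],Rz(p[5]))
        return np.minimum(union(L,LED),union(Q,PL))*1e3
    return min((least_squares(f,[.478,.285,a,.003,0,0],loss='soft_l1',f_scale=1.5,x_scale=[.01,.01,5,.01,.01,5],bounds=([.4,.2,-400,-.02,-.03,-15],[.56,.38,400,.0035,.03,15])) for a in a0),key=lambda s:s.cost)
def fitplate(P,x0,zo=0):
    f=lambda p:union(loc(P,[p[0],p[1],zo],Rz(p[2])),PL)*1e3
    return least_squares(f,x0,loss='soft_l1',f_scale=1.5,x_scale=[.01,.01,5])
def fitdeck(P,a0=(-30,-15,0),b0=(60,90,120)):
    def g(p):
        L=loc(P,[p[0],p[1],.05],Rd(p[2])); ax=np.radians(p[3])
        q=np.stack([np.hypot(L[:,0]-.06*np.cos(ax),L[:,1]-.06*np.sin(ax))-.01,np.abs(L[:,2]-.063)-.029],1)
        cy=np.linalg.norm(np.maximum(q,0),axis=1)+np.minimum(q.max(1),0)
        return np.minimum(union(L,DK),cy)*1e3
    return min((least_squares(g,[.48,-.2,a,b],loss='soft_l1',f_scale=1.5,x_scale=[.01,.01,5,10]) for a in a0 for b in b0),key=lambda s:s.cost)
def overlay(n,im,pts,name,box,s=6):
    l,t,r,b=box; v=cv2.resize(np.ascontiguousarray(im[t:b,l:r,::-1]),None,fx=s,fy=s,interpolation=cv2.INTER_CUBIC)
    for X,col in pts:
        q=((proj(n,X)-[l,t]+.5)*s).astype(int); cv2.polylines(v,[q.reshape(-1,1,2)],True,col,1)
    cv2.imwrite(name,v); return v
def rect(lo,hi,z): return np.array([[lo[0],lo[1],z],[hi[0],lo[1],z],[hi[0],hi[1],z],[lo[0],hi[1],z]])/1e3
E
python3 - <<'E'
from m import *
D={n:np.load(n+'0.npz') for n in('scene','top')}; V={}
for nn in (['top'],['scene'],['top','scene']):
    P=np.vstack([crop(D[n]['W'],(.478,.285),.11,.008) for n in nn])
    s=fitled(P,range(0,360,45)); p=s.x; print(nn,len(P),'ledge',np.round(p,4),s.cost/len(P))
    o=np.array([p[0],p[1],0])+Rz(p[2])@[p[3],p[4],.004]; a=p[2]+p[5]
    print('  plate',np.round(o,4),a,'handle',np.round(o+Rz(a)@[.046,0,.053],4))
    P=np.vstack([crop(D[n]['W'],(.55,-.225),.19,.012) for n in nn])
    d=fitdeck(P); print('   deck',len(P),np.round(d.x,4),d.cost/len(P))
A=lambda X:X@Rz(a).T+o; Lg=lambda X:X@Rz(p[2]).T+[p[0],p[1],0]
q=d.x; K=lambda X:X@Rd(q[2]).T+[q[0],q[1],.05]
ax=np.radians(q[3]); th=np.linspace(0,6.28,20)
cr=np.stack([.06*np.cos(ax)+.01*np.cos(th),.06*np.sin(ax)+.01*np.sin(th),0*th+.092],1)
pts=[(A(rect((-50,-44),(65,44),8)),(0,0,255)),(A(rect((39,-32),(53,32),53)),(0,255,0)),(A(rect((-39,-15),(-9,15),8)),(255,0,0)),(Lg(rect((-75,-75),(75,75),4)),(0,255,255)),
 (K(rect((-65,-58),(205,58),0)),(0,0,255)),(K(rect((75,-46),(205,46),36)),(0,255,0)),(K(cr),(255,0,255)),(K(np.stack([.108+.01*np.cos(th),.01*np.sin(th),0*th+.019],1)),(255,0,0)),(K(np.stack([.05*np.cos(th),.05*np.sin(th),0*th+.012],1)),(255,255,0))]
v1=overlay('top',D['top']['im'],pts,'/tmp/a.png',(155,155,230,230),5); v2=overlay('top',D['top']['im'],pts,'/tmp/b.png',(315,115,395,220),5)
v3=overlay('scene',D['scene']['im'],pts,'/tmp/c.png',(150,145,235,210),4);v4=overlay('scene',D['scene']['im'],pts,'/tmp/c.png',(265,210,325,270),4)
c=np.zeros((600,800,3),np.uint8)
x=0
c[:v1.shape[0],:375]=v1; c[:525,375:775]=v2; cv2.imwrite('pics/f1.png',c)
c2=np.zeros((265,590,3),np.uint8); c2[:260,:340]=v3; c2[:240,345:585]=v4; cv2.imwrite('pics/f2.png',c2)
E
```

```text
['top'] 1217 ledge [ 4.84700e-01  2.90200e-01  2.36801e+01  1.00000e-04 -1.72000e-02
 -3.65000e-02] 2.2041071975593405
  plate [0.4917 0.2745 0.004 ] 23.643630851647888 handle [0.5339 0.2929 0.057 ]
   deck 3398 [  0.476   -0.2145 -12.2884  84.3082] 5.883031630848296
['scene'] 827 ledge [ 4.83300e-01  2.87300e-01  2.36832e+01 -0.00000e+00 -1.59000e-02
  6.67000e-02] 0.9325724216095311
  plate [0.4897 0.2728 0.004 ] 23.74994077838126 handle [0.5318 0.2913 0.057 ]
   deck 1917 [  0.4809  -0.2153 -13.5707  90.2975] 13.498987610796256
['top', 'scene'] 2044 ledge [ 4.84200e-01  2.87800e-01  2.40722e+01  0.00000e+00 -1.56000e-02
 -5.01100e-01] 1.8053052934143097
  plate [0.4906 0.2736 0.004 ] 23.571082673752695 handle [0.5328 0.292  0.057 ]
   deck 5315 [  0.4773  -0.2146 -13.1058  86.5874] 8.792686344922174
```

View pics/f1.png

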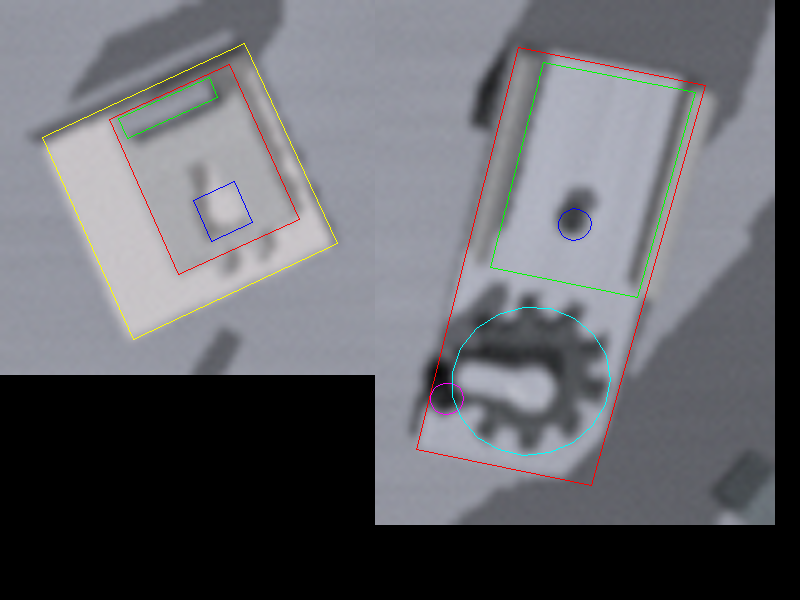

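View pics/f2.png

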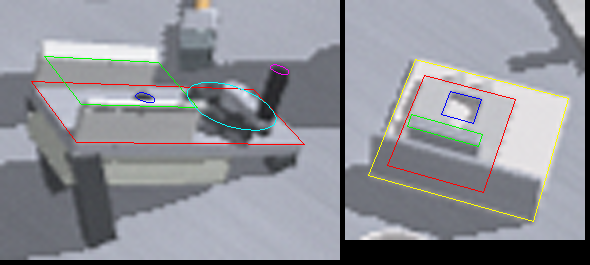

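```bash
cat >> m.py <<'E'
def dk(L):
    cyl=lambda: None
    ay=np.abs(L[:,1]); M=np.stack([L[:,0],ay,L[:,2]],1)
    s=sdf(M,*box((-65,-58,-12),(205,58,0)))
    c=np.maximum(sdf(M,*box((75,46,-12),(205,58,48))),(L[:,2]-ay+.010)/1.414)
    q=np.stack([np.hypot(L[:,0]-.108,L[:,1])-.010,np.abs(L[:,2]-.016)-.003],1)
    h=np.linalg.norm(np.maximum(q,0),axis=1)+np.minimum(q.max(1),0)
    return np.minimum(np.minimum(s,c),h)
def fitdeck2(W,x0,free=3):
    x=np.array(x0,float)
    P0=W.reshape(-1,3)
    for _ in range(6):
        F=lambda P,p: loc(P,[p[0],p[1],.05+p[3]],Rd(p[2]))
        L=F(P0,x); k=(L[:,0]>-.075)&(L[:,0]<.215)&(abs(L[:,1])<.068)&(L[:,2]>-.005)&(L[:,2]<.058)&(np.hypot(L[:,0],L[:,1])>.075)&~((L[:,0]<.06)&(L[:,1]>.03))
        P=P0[k]; s=least_squares(lambda p:dk(F(P,p))*1e3,x,loss='soft_l1',f_scale=1.5,x_scale=[.01,.01,5,.01]); x=s.x
    return s,k.sum()
def fitcrank(W,x):
    L=loc(W.reshape(-1,3),[x[0],x[1],.05+x[3]],Rd(x[2]))
    r=np.hypot(L[:,0],L[:,1]); k=(r<.1)&(r>.04)&(L[:,2]>.045)&(L[:,2]<.1)&(L[:,0]<.07); Q=L[k]
    s=least_squares(lambda p:np.maximum(np.hypot(Q[:,0]-.06*np.cos(p[0]),Q[:,1]-.06*np.sin(p[0]))-.01,-.003)*1e3,[1.5],loss='soft_l1') if len(Q)>3 else None
    return len(Q),np.median(Q,0),np.max(Q[:,2]),np.degrees(s.x) if s else None
E
python3 - <<'E'
from m import *
D={n:np.load(n+'0.npz') for n in('scene','top')}
for n in D:
    s,k=fitdeck2(D[n]['W'],[.477,-.2146,-13,0]); q=s.x; print(n,k,np.round(q,4),s.cost/k, fitcrank(D[n]['W'],q))
    for (c,l,w) in (('screw',[.108,0,.019],(160.2,352.8) if n=='top' else (169.1,184.4)),('gear',[0,0,.012],(190.7,345.4) if n=='top' else (170.2,206.5)),('home',[.102,0,0],(157.3,356.1)if n=='top' else (173.1,185.7)),('deck',[0,0,0],(187.5,345.4)if n=='top' else (176.6,207.9))):
        print(c,np.round(proj(n,Rd(q[2])@l+[q[0],q[1],.05+q[3]]),1)[0][::-1],w)
    th=np.linspace(0,6.28,24); K=lambda X:X@Rd(q[2]).T+[q[0],q[1],.05+q[3]]
    ax=np.radians(fitcrank(D[n]['W'],q)[3][0])
    pts=[(K(rect((-65,-58),(205,58),0)),(0,0,255)),(K(rect((75,-58),(205,58),48)),(0,255,0)),(K(np.stack([.06*np.cos(ax)+.01*np.cos(th),.06*np.sin(ax)+.01*np.sin(th),0*th+.092],1)),(255,0,255)),(K(np.stack([.108+.01*np.cos(th),.01*np.sin(th),0*th+.019],1)),(255,0,0)),(K(np.stack([.05*np.cos(th),.05*np.sin(th),0*th+.012],1)),(255,255,0))]
    if n=='top': v2=overlay('top',D['top']['im'],pts,'/tmp/b.png',(315,115,395,220),5)
    else: v3=overlay('scene',D['scene']['im'],pts,'/tmp/c.png',(150,140,232,210),4)
c=np.zeros((530,740,3),np.uint8); c[:525,:400]=v2; c[:280,405:405+328]=v3; cv2.imwrite('pics/f3.png',c)
E
```

```text
scene 845 [ 4.78900e-01 -2.16700e-01 -1.28197e+01  1.50000e-03] 1.5233125356278472 (56, array([0.00570976, 0.06683815, 0.07289465]), np.float64(0.09379331653916267), array([88.15974375]))
screw [168.6 185.2] (169.1, 184.4)
gear [170.7 206.9] (170.2, 206.5)
home [172.6 185.3] (173.1, 185.7)
deck [173.1 206.1] (176.6, 207.9)
top 1780 [ 4.8010e-01 -2.1380e-01 -1.2914e+01  1.7000e-03] 1.320593073785437 (60, array([0.00593456, 0.06190669, 0.08635546]), np.float64(0.09503635646766022), array([89.99789476]))
screw [158.4 354.1] (160.2, 352.8)
gear [190.  345.3] (190.7, 345.4)
home [158.7 352.9] (157.3, 356.1)
deck [188.8 345. ] (187.5, 345.4)
```

View pics/f3.png

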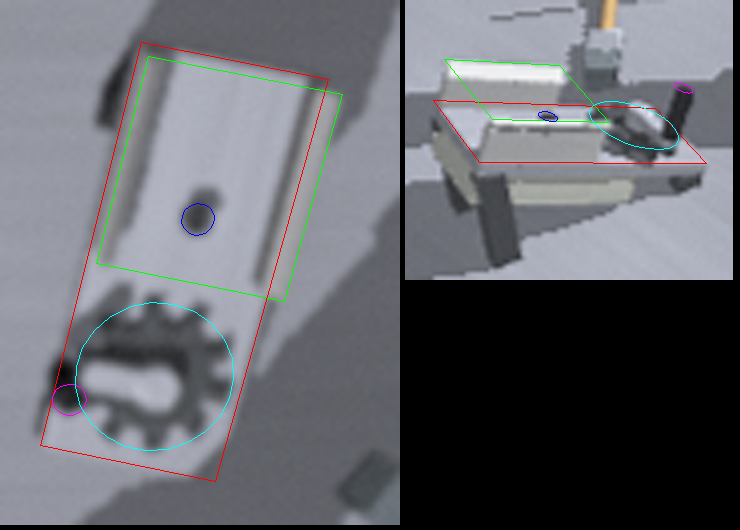

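```bash
cat > pl.py <<'E'
from h import *
def plan(wps,c,step=.041,ang=7.0):
    """wps: list of (TCP pos, R). rows in tool frame, rounded, errors fed forward"""
    o=status.get_obs(); p=np.array(o['tool_pos']); Q=rot(o['tool_rot']); print('t',round(o['time_s'],2),'at',np.round(p,4),np.round(o['tool_rot'],2),'w',round(o['grip_width'],4),'F',np.round(o['force'],1)); rows=[]
    for P,T in wps:
        P=np.array(P); w=R.from_matrix(Q.T@T).as_rotvec(degrees=True)
        n=max(1,int(np.ceil(max(np.linalg.norm(P-p)/step,np.linalg.norm(w)/ang))))
        p0,Q0=p.copy(),Q.copy()
        for i in range(1,n+1):
            Pi=p0+(P-p0)*i/n; Qi=Q0@R.from_rotvec(w*i/n,degrees=True).as_matrix()
            d=np.round(Q.T@(Pi-p),4 if n<4 else 3); r=np.round(R.from_matrix(Q.T@Qi).as_rotvec(degrees=True),1)
            rows.append([c,*(d+0).tolist(),*(r+0).tolist()]); p=p+Q@d; Q=Q@R.from_rotvec(r,degrees=True).as_matrix()
        rows.append('--')
    k=0
    for r in rows:
        if r=='--': print('--',k)
        else: k+=1; print(str([int(x) if x==int(x) else x for x in r]).replace(' ','')+',')
def down(y): return R.from_euler('xyz',[180,0,y],degrees=True).as_matrix()
DECK=(np.array([.4795,-.2155,.0505]),R.from_euler('z',-12.87,degrees=True).as_matrix()@R.from_euler('y',-25,degrees=True).as_matrix())
FL=np.diag([1,-1,-1.])
def dpose(x,y,z,a=0):
    "grasp point at deck (x,y,z) mm, tool along -deck z, jaws at angle a from deck x"
    T=DECK[1]@R.from_euler('z',a,degrees=True).as_matrix()@FL
    return DECK[0]+DECK[1]@(np.array([x,y,z])/1e3)-.164*T[:,2],T
E
python3 -c "
from pl import *
D=down(-66.35)
plan([((.5,-.25,.405),D),((.52,.05,.36),D),((.5325,.292,.28),D),((.5325,.292,.204),D)],0)"
```

```text
t 1.6 at [ 0.2361 -0.6056  0.4048] [ 1.80e+02 -1.00e-02 -6.87e+01] w 0.0872 F [-0.7  0.7 -0.3]
[0,-0.021,-0.034,0,0,0,-0.2],
[0,-0.022,-0.034,0,0,0,-0.2],
[0,-0.021,-0.035,0,0,0,-0.2],
[0,-0.021,-0.034,0,0,0,-0.3],
[0,-0.021,-0.034,0,0,0,-0.2],
[0,-0.021,-0.035,0,0,0,-0.2],
[0,-0.02,-0.034,0,0,0,-0.2],
[0,-0.021,-0.035,0,0,0,-0.2],
[0,-0.02,-0.035,0,0,0,-0.2],
[0,-0.02,-0.034,0,0,0,-0.2],
[0,-0.02,-0.035,0,0,0,-0.2],
-- 11
[0,-0.033,-0.017,0.006,0,0,0],
[0,-0.034,-0.018,0.005,0,0,0],
[0,-0.033,-0.017,0.006,0,0,0],
[0,-0.034,-0.017,0.005,0,0,0],
[0,-0.033,-0.018,0.006,0,0,0],
[0,-0.033,-0.017,0.006,0,0,0],
[0,-0.034,-0.017,0.005,0,0,0],
[0,-0.033,-0.018,0.006,0,0,0],
-- 19
[0,-0.031,-0.015,0.011,0,0,0],
[0,-0.031,-0.016,0.012,0,0,0],
[0,-0.031,-0.015,0.011,0,0,0],
[0,-0.031,-0.016,0.012,0,0,0],
[0,-0.031,-0.015,0.011,0,0,0],
[0,-0.031,-0.016,0.011,0,0,0],
[0,-0.031,-0.015,0.012,0,0,0],
-- 26
[0,0,-0.0001,0.0378,0,0,0],
[0,-0.0001,0,0.0379,0,0,0],
-- 28
```

jog_arm(
  rows=[
    [0,-0.021,-0.034,0,0,0,-0.2],
    [0,-0.021,-0.034,0,0,0,-0.2],
    [0,-0.021,-0.035,0,0,0,-0.2],
    [0,-0.021,-0.034,0,0,0,-0.3],
    [0,-0.021,-0.034,0,0,0,-0.2],
    [0,-0.021,-0.035,0,0,0,-0.2],
    [0,-0.021,-0.034,0,0,0,-0.2],
    [0,-0.02,-0.035,0,0,0,-0.2],
    [0,-0.02,-0.035,0,0,0,-0.2],
    [0,-0.02,-0.034,0,0,0,-0.2],
    [0,-0.02,-0.035,0,0,0,-0.2],
  ],
)

```text
time_s: 2.52
tool_pos: [0.5009, -0.2498, 0.4051]
tool_rot: [-180.0, -0.1, -66.4]
force: [1.6, -1.0, -0.1]
grip_width: 0.0869
```

jog_arm(
  rows=[
    [0,-0.033,-0.017,0.006,0,0,0],
    [0,-0.034,-0.018,0.005,0,0,0],
    [0,-0.033,-0.017,0.006,0,0,0],
    [0,-0.034,-0.017,0.005,0,0,0],
    [0,-0.033,-0.018,0.006,0,0,0],
    [0,-0.033,-0.017,0.006,0,0,0],
    [0,-0.034,-0.017,0.005,0,0,0],
    [0,-0.033,-0.018,0.006,0,0,0],
    [0,-0.031,-0.015,0.011,0,0,0],
    [0,-0.031,-0.016,0.012,0,0,0],
    [0,-0.031,-0.015,0.011,0,0,0],
    [0,-0.031,-0.016,0.012,0,0,0],
  ],
)

```text
time_s: 3.52
tool_pos: [0.5277, 0.1889, 0.3137]
tool_rot: [-179.9, -0.0, -66.4]
force: [-0.0, -0.8, 0.1]
grip_width: 0.087
```

```bash
python3 -c "
from pl import *
D=down(-66.35)
plan([((.5325,.292,.27),D),((.5325,.292,.204),D)],0)"
```

```text
t 3.52 at [0.5277 0.1889 0.3137] [-1.7995e+02 -4.0000e-02 -6.6420e+01] w 0.087 F [-0.  -0.8  0.1]
[0,-0.0309,-0.0152,0.0145,0,0,0],
[0,-0.0309,-0.0152,0.0146,0,0,0],
[0,-0.0309,-0.0152,0.0145,-0.1,0,-0.1],
-- 3
[0,0,0,0.033,0,0,0],
[0,0,0,0.033,0,0,0],
-- 5
```

jog_arm(
  rows=[
    [0,-0.031,-0.015,0.0145,0,0,0],
    [0,-0.031,-0.015,0.0145,0,0,0],
    [0,-0.031,-0.0155,0.0145,0,0,0],
    [0,0,0,0.033,0,0,0],
    [0,0,0,0.023,0,0,0],
    [0,0,0,0.01,0,0,0],
  ],
)

```text
time_s: 4.02
tool_pos: [0.5309, 0.2906, 0.2006]
tool_rot: [179.7, -0.0, -66.3]
force: [-0.4, -1.2, -0.5]
grip_width: 0.0873
```

jog_arm(
  rows=[
    [1,0,0,0,0,0,0],
    [1,0,0,0,0,0,0],
    [1,0,0,0,0,0,0],
    [1,0,0,0,0,0,0],
    [1,0,0,0,0,0,0],
  ],
  grip_force=50,
)

```text
time_s: 4.43
tool_pos: [0.5329, 0.2917, 0.2062]
tool_rot: [-179.8, 0.1, -66.4]
force: [-0.0, 2.3, 1.5]
grip_width: 0.0635
```

```bash
python3 -c "
from pl import *
D=down(-66.35);E=down(-102.87)
plan([((.5325,.292,.30),D),((.565,.0,.26),E),((.565,0,.215),E),((.565,0,.2035),E)],1)"
```

```text
t 4.43 at [0.5329 0.2917 0.2062] [-1.7978e+02  8.0000e-02 -6.6420e+01] w 0.0635 F [-0.   2.3  1.5]
[1,-0.0002,-0.0001,-0.0313,-0.1,0,0],
[1,-0.0002,0,-0.0313,0,0.1,0],
[1,-0.0001,0,-0.0312,-0.1,0,-0.1],
-- 3
[1,0.035,0.011,0.005,0,0,4.6],
[1,0.036,0.008,0.005,0,0,4.5],
[1,0.036,0.005,0.005,0,0,4.6],
[1,0.037,0.003,0.005,0,0,4.6],
[1,0.037,-0.001,0.005,0,0,4.5],
[1,0.036,-0.003,0.005,0,0,4.6],
[1,0.036,-0.007,0.005,0,0,4.6],
[1,0.036,-0.009,0.005,0,0,4.6],
-- 11
[1,-0.0001,-0.0001,0.0225,0,0,0],
[1,-0.0001,0,0.0226,0,0,0],
-- 13
[1,0,0,0.0115,0,0,0],
-- 14
```

jog_arm(
  rows=[
    [1,0,0,-0.0313,0,0,0],
    [1,0,0,-0.0313,0,0,0],
    [1,0,0,-0.0314,0,0,0],
    [1,0.035,0.011,0.005,0,0,4.6],
    [1,0.036,0.008,0.005,0,0,4.5],
    [1,0.036,0.005,0.005,0,0,4.6],
    [1,0.037,0.003,0.005,0,0,4.6],
    [1,0.037,-0.001,0.005,0,0,4.5],
    [1,0.036,-0.003,0.005,0,0,4.6],
    [1,0.036,-0.007,0.005,0,0,4.6],
    [1,0.036,-0.009,0.005,0,0,4.6],
  ],
)

```text
time_s: 5.35
tool_pos: [0.5634, -0.0036, 0.2577]
tool_rot: [180.0, -0.1, -103.2]
force: [1.2, 0.4, -6.6]
grip_width: 0.0635
```

jog_arm(
  rows=[
    [1,0,0,0.0225,0,0,0],
    [1,0,0,0.0225,0,0,0],
    [1,0,0,0.008,0,0,0],
    [1,0,0,0.002,0,0,0],
    [1,0,0,0,0,0,0],
  ],
)

```text
time_s: 5.77
tool_pos: [0.5638, -0.0011, 0.2029]
tool_rot: [179.9, -0.0, -102.9]
force: [-0.3, 0.5, -6.2]
grip_width: 0.0635
```

Run:
```python
from m import *
o=status.get_obs(); print(o['tool_pos'],o['tool_rot'],o['force'],o['grip_width'])
im,d=cams.read_camera('scene'); W=world('scene',d)
im2,d2=cams.read_camera('top')
v=np.hstack([cv2.resize(im[150:290,180:340],None,fx=2.5,fy=2.5),cv2.resize(im2[110:250,190:350],None,fx=2.5,fy=2.5)]); cv2.imwrite('pics/g1.png',v[:,:,::-1])
```

```text
[ 0.563763   -0.00106651  0.2028851 ] [ 1.79931538e+02 -4.72746408e-03 -1.02949344e+02] [-0.25262219  0.48761878 -6.16132449] 0.06349577530515293
```

View pics/g1.png

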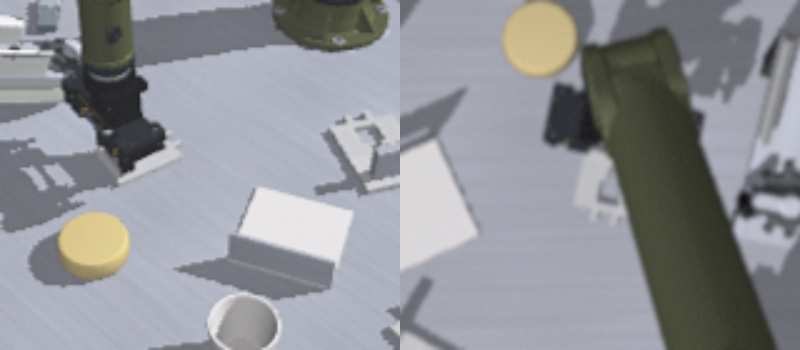

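The plate is held level just above open bench, clear of the cheese. I'll lower it to contact.

jog_arm(
  rows=[
    [1,0,0,0.0015,0,0,0],
    [1,0,0,0.001,0,0,0],
    [1,0,0,0,0,0,0],
  ],
)

```text
time_s: 6.12
tool_pos: [0.5647, -0.0009, 0.2019]
tool_rot: [-179.9, 0.0, -103.0]
force: [-0.3, 1.5, 1.3]
grip_width: 0.0635
```

jog_arm(
  rows=[
    [0,0,0,0,0,0,0],
    [0,0,0,0,0,0,0],
    [0,0,0,0,0,0,0],
    [0,0,0,-0.02,0,0,0],
    [0,0,0,-0.04,0,0,0],
    [0,0,0,-0.03,0,0,-7],
  ],
)

```text
time_s: 6.62
tool_pos: [0.5642, -0.0015, 0.2924]
tool_rot: [-180.0, 0.0, -96.0]
force: [1.2, -0.0, 0.9]
grip_width: 0.0858
```

jog_arm(
  rows=[
    [0,0,0,-0.01,0,0,-7],
    [0,0,0,0,0,0,-7],
    [0,0,0,0,0,0,-7],
    [0,0,0,0,0,0,-7],
    [0,0,0,0,0,0,-7],
    [0,0,0,0,0,0,-7],
    [0,0,0,0,0,0,-7],
    [0,0,0,0,0,0,-7],
    [0,0,0,0,0,0,-7],
    [0,0,0,0,0,0,-7],
    [0,0,0,0,0,0,-7],
    [0,0,0,0,0,0,-6],
  ],
)

```text
time_s: 7.62
tool_pos: [0.5643, -0.0016, 0.301]
tool_rot: [180.0, -0.0, -12.7]
force: [-0.8, 0.5, -0.1]
grip_width: 0.0869
```

Run:
```python
from m import *
from pl import *
P=[]
for n in('scene','top'):
    im,d=cams.read_camera(n); W=world(n,d); c=W.reshape(-1,3); c=c[(np.hypot(c[:,0]-.52,c[:,1]-.01)<.11)&(c[:,2]>.006)&(c[:,2]<.062)]
    s=fitplate(c,[.52,.01,-13]); print(n,len(c),np.round(s.x,4),s.cost/len(c)); P.append(c)
    q=s.x; print(' handle',np.round(np.array([q[0],q[1],0])+Rz(q[2])@[.046,0,.053],4), 'z',np.percentile(c[:,2],[10,50,99]))
E=down(-12.87)
plan([((.5645,-.001,.28),E)],0)
```

```text
scene 442 [ 5.19900e-01  8.20000e-03 -1.35176e+01] 1.7656113470201389
 handle [ 0.5647 -0.0025  0.053 ] z [0.00701994 0.00959378 0.05661745]
top 227 [ 0.5     0.0529 31.0929] 5.374025949456748
 handle [0.5394 0.0766 0.053 ] z [0.00646384 0.0086324  0.0153782 ]
t 7.72 at [ 0.5643 -0.0016  0.3009] [-1.8e+02 -3.0e-02 -1.3e+01] w 0.0873 F [-0.1  0.9 -0.2]
[0,0.0001,-0.0007,0.0209,0,0,-0.1],
-- 1
```

jog_arm(
  rows=[
    [0,0,0.001,0.04,0,0,0],
    [0,0,0,0.04,0,0,0],
    [0,0,0,0.015,0,0,0],
    [0,0,0,0.006,0,0,0],
    [1,0,0,0,0,0,0],
    [1,0,0,0,0,0,0],
    [1,0,0,0,0,0,0],
    [1,0,0,0,0,0,0],
    [1,0,0,0,0,0,0],
    [1,0,0,0,0,0,0],
    [1,0,0,0,0,0,0],
  ],
)

```text
time_s: 8.63
tool_pos: [0.5641, -0.0025, 0.2003]
tool_rot: [180.0, -0.1, -13.0]
force: [0.1, -0.4, 0.1]
grip_width: 0.048
```

Run:
```python
from pl import *
E=down(-12.87)
# handle at plate (46,0), grasp z 36; plate origin deck 132
a=dpose(178,0,120); b=dpose(178,0,75)
print(a[0],b[0])
o=status.get_obs()['tool_pos']
plan([((o[0],o[1],.30),E),a],1)
```

```text
[ 0.51976168 -0.22469897  0.38311746] [ 0.53830173 -0.228935    0.34233361]
t 8.63 at [ 0.5641 -0.0025  0.2003] [ 1.7999e+02 -6.0000e-02 -1.3010e+01] w 0.048 F [ 0.1 -0.4  0.1]
[1,0,0,-0.0332,0,0,0],
[1,0.0001,0,-0.0333,0,0,-0.1],
[1,0,0,-0.0332,0,-0.1,0],
-- 3
[1,0.001,0.038,-0.014,0,4.2,0],
[1,0.002,0.038,-0.014,0,4.1,0],
[1,0.003,0.037,-0.013,0,4.2,0],
[1,0.004,0.038,-0.013,0,4.2,0],
[1,0.005,0.038,-0.013,0,4.2,0],
[1,0.006,0.038,-0.013,0,4.1,0],
-- 9
```

jog_arm(
  rows=[
    [1,0,0,0,0,0,0],
    [1,0,0,0,0,0,0],
    [1,0,0,0,0,0,0],
    [1,0,0,0,0,0,0],
    [1,0,0,0,0,0,0],
    [1,0,0,0,0,0,0],
    [1,0,0,0,0,0,0],
  ],
)

```text
time_s: 9.22
tool_pos: [0.5638, -0.0023, 0.1997]
tool_rot: [180.0, 0.0, -13.0]
force: [-0.8, -0.1, 1.0]
grip_width: 0.0138
```

jog_arm(
  rows=[
    [1,0,0,-0.033,0,0,0],
    [1,0,0,-0.034,0,0,0],
    [1,0,0,-0.033,0,0,0],
    [1,0.001,0.038,-0.014,0,4.2,0],
    [1,0.002,0.038,-0.014,0,4.1,0],
    [1,0.003,0.037,-0.013,0,4.2,0],
    [1,0.004,0.038,-0.013,0,4.2,0],
    [1,0.005,0.038,-0.013,0,4.2,0],
    [1,0.006,0.038,-0.013,0,4.1,0],
    [1,0,0,0,0,0,0],
  ],
)

```text
time_s: 10.05
tool_pos: [0.5151, -0.2354, 0.3845]
tool_rot: [179.6, -25.3, -13.7]
force: [0.3, -2.2, -6.0]
grip_width: 0.014
```

Run:
```python
from m import *
from pl import *
for n in('scene','top'):
    im,d=cams.read_camera(n); W=world(n,d); np.savez(n+'1.npz',W=W,im=im)
    L=loc(W.reshape(-1,3),*DECK); 
    s,k=fitdeck2(W,[.4795,-.2155,-12.87,0]); print(n,np.round(s.x,4))
    k=(L[:,2]>.055)&(L[:,2]<.16)&(L[:,0]>.06)&(L[:,0]<.21)&(abs(L[:,1])<.05); Q=L[k]
    # plate pose in deck frame: x,y,z,yaw,pitch,roll
    def f(p): return union((Q-p[:3])@R.from_euler('xyz',p[3:],degrees=True).as_matrix(),PL)*1e3
    k2=Q[:,2]<.13; Q=Q[k2]
    s=least_squares(f,[.132,0,.084,0,0,0],loss='soft_l1',f_scale=1.5,x_scale=[.01]*3+[5]*3); print(len(Q),np.round(s.x*[1e3]*1 if 0 else s.x,3),s.cost/len(Q))
v=cv2.resize(np.load('scene1.npz')['im'][120:220,120:250],None,fx=4,fy=4)
cv2.imwrite('pics/k1.png',v[:,:,::-1])
plan([dpose(178,0,80)],1)
```

```text
scene [ 4.78800e-01 -2.16800e-01 -1.27866e+01  1.20000e-03]
349 [ 0.135 -0.013  0.086 -0.448  0.083  0.197] 1.4038403109180901
top [ 4.80000e-01 -2.14300e-01 -1.28695e+01  1.50000e-03]
363 [ 1.270e-01  2.000e-03  8.500e-02  4.780e-01 -2.140e-01 -9.854e+00] 1.343971085076584
t 10.15 at [ 0.5167 -0.2276  0.3816] [-179.99  -24.77  -13.33] w 0.0135 F [-0.3  1.  -6.9]
[1,0.0029,-0.0037,0.0396,0.2,0.2,-0.4],
-- 1
```

View pics/k1.png

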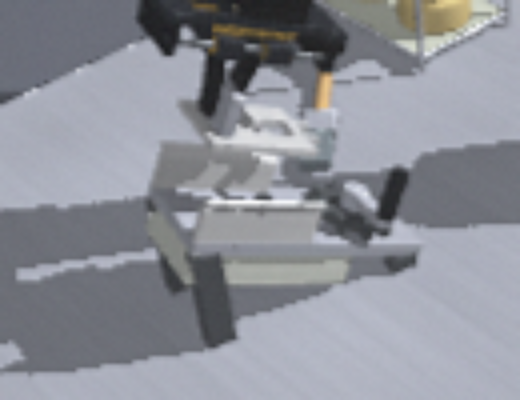

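jog_arm(
  rows=[
    [1,0.003,-0.0035,0.01,0.2,0.2,-0.4],
    [1,0,0,0.008,0,0,0],
    [1,0,0,0,0,0,0],
    [1,0,0,0,0,0,0],
    [1,0,0,0,0,0,0],
  ],
)

```text
time_s: 10.57
tool_pos: [0.5301, -0.2229, 0.367]
tool_rot: [-179.9, -25.1, -12.5]
force: [0.2, -0.2, -6.5]
grip_width: 0.0134
```

```bash
cat > pp.py <<'E'
from m import *
from pl import *
def platepose(x0,zlo=.055,zhi=.13,names=('scene','top')):
  for n in names:
    im,d=cams.read_camera(n); W=world(n,d); cv2.imwrite('pics/last_%s.png'%n,im[:,:,::-1])
    s,k=fitdeck2(W,[.4795,-.2155,-12.87,0]); q=s.x
    L=loc(W.reshape(-1,3),[q[0],q[1],.05+q[3]],Rd(q[2]))
    k=(L[:,2]>zlo)&(L[:,2]<zhi)&(L[:,0]>.06)&(L[:,0]<.21)&(abs(L[:,1])<.05); Q=L[k]
    f=lambda p: union((Q-p[:3])@Rz(p[3]),PL)*1e3
    if len(Q)<20: print(n,len(Q)); continue
    s=least_squares(f,list(x0)+[0],loss='soft_l1',f_scale=1.5,x_scale=[.01]*3+[5]); print(n,'deck',np.round(q,4),len(Q),'plate in deck',np.round(s.x,4),round(s.cost/len(Q),2))
  o=status.get_obs(); T=rot(o['tool_rot']); g=np.array(o['tool_pos'])+.164*T[:,2]
  print('tool grasp in deck mm',np.round((g-DECK[0])@DECK[1]*1e3,1),'rotvec',np.round(R.from_matrix((DECK[1]@FL).T@T).as_rotvec(degrees=True),2),'F',np.round(np.array(o['force'])@DECK[1],1),'t',round(o['time_s'],2),'w',round(o['grip_width'],4))
E
python3 -c "
from pp import *
platepose([.132,0,.066],.045,.11)"
```

```text
scene deck [ 4.78800e-01 -2.16700e-01 -1.29909e+01  1.40000e-03] 345 plate in deck [0.1372 0.0051 0.0649 0.7408] 1.6
top deck [ 4.7970e-01 -2.1400e-01 -1.3054e+01  1.9000e-03] 347 plate in deck [0.1367 0.0044 0.0655 0.5261] 1.1
tool grasp in deck mm [180.9   4.  102. ] rotvec [ 0.17  0.19 -0.33] F [-2.7  0.8 -5.5] t 10.67 w 0.0139
```

jog_arm(
  rows=[
    [1,-0.005,0.005,0,0,0,0.6],
    [1,0,0,0.01,0,0,0],
    [1,0,0,0.01,0,0,0],
    [1,0,0,0.01,0,0,0],
    [1,0,0,0,0,0,0],
    [1,0,0,0,0,0,0],
  ],
)

```text
time_s: 11.17
tool_pos: [0.5367, -0.2302, 0.3371]
tool_rot: [-179.6, -25.1, -13.2]
force: [-0.7, -0.5, -5.8]
grip_width: 0.0137
```

```bash
python3 -c "
from pp import *
platepose([.132,0,.035],.03,.085)"
```

```text
scene deck [ 5.984000e-01 -1.408000e-01 -1.132886e+02  1.099000e-01] 391 plate in deck [ 9.8800e-02  2.0400e-02  5.4800e-02 -2.8364e+01] 8.84
top 19
tool grasp in deck mm [176.   -1.4  71.9] rotvec [0.16 0.2  0.31] F [-2.4 -0.4 -5.7] t 11.27 w 0.0137
```

jog_arm(
  rows=[
    [1,0,0,0.006,0,0,0],
    [1,0,0,0.006,0,0,0],
    [1,0,0,0.005,0,0,0],
    [1,0,0,0,0,0,0],
  ],
)

```text
time_s: 11.6
tool_pos: [0.5437, -0.232, 0.3217]
tool_rot: [-179.7, -25.1, -13.2]
force: [0.3, -0.1, -6.7]
grip_width: 0.0138
```

```bash
sed -i "s/s,k=fitdeck2(W,\[.4795,-.2155,-12.87,0\]); q=s.x/q=np.array({'scene':[.4788,-.2167,-12.9,.0014],'top':[.4798,-.214,-12.95,.0017]}[n])/; s/abs(L\[:,1\])<.05/abs(L[:,1])<.045/" pp.py; python3 -c "
from pp import *
platepose([.132,0,.018],.012,.068)"
```

```text
scene deck [ 4.788e-01 -2.167e-01 -1.290e+01  1.400e-03] 274 plate in deck [ 1.330e-01 -1.300e-03  1.800e-02  1.379e+00] 2.4
top deck [ 4.798e-01 -2.140e-01 -1.295e+01  1.700e-03] 320 plate in deck [ 0.1314 -0.0007  0.0182 -0.0658] 1.27
tool grasp in deck mm [175.6  -1.3  54.6] rotvec [0.17 0.15 0.31] F [-2.8  1.1 -5.3] t 11.7 w 0.0136
```

jog_arm(
  rows=[
    [1,0,-0.001,0.005,0,0,0],
    [1,0,0,0.005,0,0,0],
    [1,0,0,0.004,0,0,0],
    [1,0,0,0,0,0,0],
    [1,0,0,0,0,0,0],
  ],
)

```text
time_s: 12.12
tool_pos: [0.5498, -0.2323, 0.31]
tool_rot: [-179.7, -25.1, -13.2]
force: [-0.5, 0.5, -4.7]
grip_width: 0.0137
```

```bash
python3 -c "
from pp import *
platepose([.132,0,.004],.005,.055)"
```

```text
scene deck [ 4.788e-01 -2.167e-01 -1.290e+01  1.400e-03] 233 plate in deck [ 0.1351 -0.      0.0124  0.5687] 3.77
top deck [ 4.798e-01 -2.140e-01 -1.295e+01  1.700e-03] 285 plate in deck [ 0.1336 -0.0015  0.005   1.4768] 1.55
tool grasp in deck mm [176.2  -0.4  41.1] rotvec [0.14 0.21 0.31] F [-1.9 -0.  -5.1] t 12.22 w 0.0135
```

jog_arm(
  rows=[
    [1,0,0,0.002,0,0,0],
    [1,0,0,0.0015,0,0,0],
    [1,0,0,0,0,0,0],
  ],
)

```text
time_s: 12.47
tool_pos: [0.5513, -0.2328, 0.3071]
tool_rot: [-179.7, -25.2, -13.2]
force: [-0.4, -0.3, -6.1]
grip_width: 0.0138
```

jog_arm(
  rows=[
    [1,0,0,0.001,0,0,0],
    [1,0,0,0,0,0,0],
  ],
)

```text
time_s: 12.63
tool_pos: [0.5518, -0.2329, 0.3064]
tool_rot: [-179.7, -25.2, -13.2]
force: [0.3, 0.8, -5.5]
grip_width: 0.0142
```

jog_arm(
  rows=[
    [1,0,0,0.001,0,0,0],
    [1,0,0,0,0,0,0],
  ],
)

```text
time_s: 12.8
tool_pos: [0.5522, -0.233, 0.306]
tool_rot: [-179.7, -25.2, -13.2]
force: [-2.9, 1.4, -1.8]
grip_width: 0.0137
```

jog_arm(
  rows=[
    [1,0,0,0.001,0,0,0],
    [1,0,0,0,0,0,0],
  ],
)

```text
time_s: 12.97
tool_pos: [0.5525, -0.233, 0.3062]
tool_rot: [-179.8, -25.2, -13.2]
force: [-9.0, 2.8, 6.9]
grip_width: 0.0137
```

jog_arm(
  rows=[
    [1,-0.005,0,-0.0005,0,0,0],
    [1,-0.005,0,0,0,0,0],
    [1,-0.003,0,0,0,0,0],
    [1,0,0,0,0,0,0],
  ],
)

```text
time_s: 13.3
tool_pos: [0.5408, -0.2304, 0.3006]
tool_rot: [-179.8, -25.3, -13.2]
force: [-4.4, 1.3, 5.6]
grip_width: 0.0133
```

jog_arm(
  rows=[
    [0.7,0,0,0,0,0,0],
    [0.7,0,0,0,0,0,0],
    [0.6,0,0,0,0,0,0],
    [0.5,0,0,0,0,0,0],
    [0.5,0,0,0,0,0,0],
    [0.5,0,0,0,0,0,0],
  ],
)

```text
time_s: 13.8
tool_pos: [0.5412, -0.2303, 0.2996]
tool_rot: [-179.7, -25.2, -13.2]
force: [0.0, -0.0, -1.0]
grip_width: 0.0412
```

```bash
python3 -c "
from pp import *
platepose([.114,0,.0],.005,.055)
plan([dpose(158,0,120),dpose(0,60,130,90),dpose(0,60,76,90)],0)"
```

```text
scene deck [ 4.788e-01 -2.167e-01 -1.290e+01  1.400e-03] 243 plate in deck [ 1.35800e-01 -2.78000e-02  1.23000e-02  3.73655e+01] 7.81
top deck [ 4.798e-01 -2.140e-01 -1.295e+01  1.700e-03] 265 plate in deck [ 1.1540e-01 -1.6000e-03  1.0000e-04  2.3371e+00] 1.11
tool grasp in deck mm [163.3  -0.3  35. ] rotvec [0.15 0.22 0.31] F [-0.7  0.4 -0.7] t 13.9 w 0.0424
t 13.9 at [ 0.5411 -0.2303  0.2996] [-179.71  -25.22  -13.21] w 0.0424 F [-0.3  0.4 -0.9]
[0,-0.0014,-0.0003,-0.0283,0,-0.1,-0.1],
[0,-0.0015,-0.0003,-0.0284,-0.1,0,-0.1],
[0,-0.0015,-0.0003,-0.0283,0,-0.1,-0.1],
-- 3
[0,-0.012,-0.005,-0.001,0,0,-6.9],
[0,-0.012,-0.006,-0.001,0,0,-6.9],
[0,-0.01,-0.007,0,0,0,-7],
[0,-0.01,-0.009,-0.001,0,0,-6.9],
[0,-0.009,-0.009,-0.001,0,0,-6.9],
[0,-0.007,-0.011,-0.001,0,0,-6.9],
[0,-0.006,-0.012,0,0,0,-7],
[0,-0.005,-0.012,-0.001,0,0,-6.9],
[0,-0.003,-0.012,-0.001,0,0,-6.9],
[0,-0.001,-0.013,-0.001,0,0,-6.9],
[0,0,-0.013,0,0,0,-7],
[0,0.001,-0.013,-0.001,0,0,-6.9],
[0,0.003,-0.013,-0.001,0,0,-6.9],
-- 16
[0,0.0002,0,0.027,0,0,0],
[0,0.0001,0,0.027,0,0,0],
-- 18
```

```bash
python3 -c "
from pp import *
plan([dpose(163,0,130),dpose(0,60,130),dpose(0,60,78)],0)"
```

```text
t 13.9 at [ 0.5411 -0.2303  0.2996] [-179.71  -25.22  -13.21] w 0.0424 F [-0.3  0.4 -0.9]
[0,0.0002,-0.0003,-0.0317,0,-0.1,-0.1],
[0,0.0002,-0.0004,-0.0316,-0.1,0,-0.1],
[0,0.0002,-0.0002,-0.0317,0,-0.1,-0.1],
-- 3
[0,-0.033,-0.012,0,0,0,0],
[0,-0.032,-0.012,0,0,0,0],
[0,-0.033,-0.012,0,0,0,0],
[0,-0.032,-0.012,0,0,0,0],
[0,-0.033,-0.012,0,0,0,0],
-- 8
[0,0,0,0.026,0,0,0],
[0,0,0,0.026,0,0,0],
-- 10
```

jog_arm(
  rows=[
    [0.5,0,0,-0.02,0,0,0],
    [0.5,0,0,-0.035,0,0,-0.1],
    [0.2,0,0,-0.04,0,0,-0.1],
    [0,-0.033,-0.012,0,0,0,0],
    [0,-0.032,-0.012,0,0,0,0],
    [0,-0.033,-0.012,0,0,0,0],
    [0,-0.032,-0.012,0,0,0,0],
    [0,-0.033,-0.013,0,0,0,0],
    [0,0,0,0,0,0,0],
    [0,0,0,0,0,0,0],
  ],
)

```text
time_s: 14.73
tool_pos: [0.3924, -0.1423, 0.3271]
tool_rot: [-180.0, -25.3, -12.8]
force: [0.0, -0.4, 0.1]
grip_width: 0.0848
```

```bash
python3 -c "
from pp import *
platepose([.114,0,.0],.005,.055)
for n in('scene',):
    W=world(n,cams.read_camera(n)[1]); print(n,fitcrank(W,[.4788,-.2167,-12.9,.0014]))
a=cv2.imread('pics/last_scene.png')[130:210,140:240]; b=cv2.imread('pics/last_top.png')[110:220,310:400]
c=np.zeros((440,760,3),np.uint8); c[:320,:400]=cv2.resize(a,None,fx=4,fy=4); c[:440,400:760]=cv2.resize(b,None,fx=4,fy=4); cv2.imwrite('pics/m1.png',c)
plan([dpose(0,60,78)],0)
"
```

```text
scene deck [ 4.788e-01 -2.167e-01 -1.290e+01  1.400e-03] 231 plate in deck [ 1.24100e-01 -1.86000e-02  9.80000e-03  1.66959e+01] 5.18
top deck [ 4.798e-01 -2.140e-01 -1.295e+01  1.700e-03] 780 plate in deck [ 1.145e-01 -2.000e-04  3.000e-04 -4.919e-01] 2.18
tool grasp in deck mm [ 27.4  50.4 130.2] rotvec [-0.05  0.37  0.09] F [ 0.7 -0.2  0.3] t 14.83 w 0.0863
scene (57, array([0.00544614, 0.06772415, 0.07177894]), np.float64(0.0933136239341497), array([88.78112203]))
t 14.88 at [ 0.3926 -0.1443  0.3282] [179.99 -25.36 -13.04] w 0.0863 F [-0.4 -0.3  0.4]
[0,-0.0133,-0.005,0.026,0,-0.2,-0.1],
[0,-0.0132,-0.005,0.0261,0.1,-0.2,-0.1],
-- 2
```

View pics/m1.png

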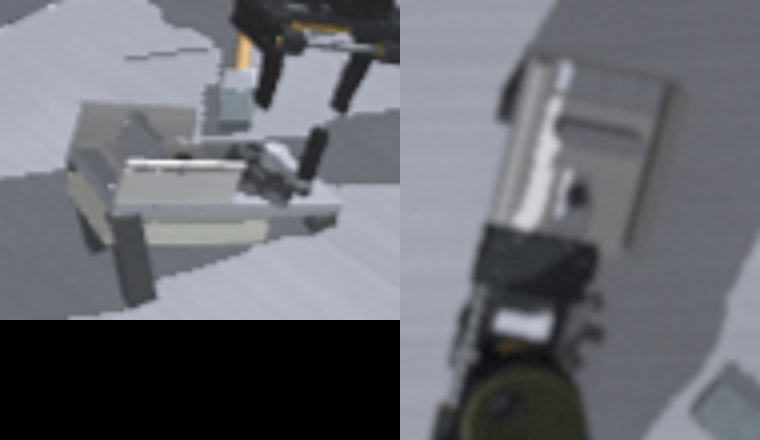

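```bash
cat >> pl.py <<'E'
def cpose(th,z=76,dz=0,tilt=0):
    t=np.radians(th); g=DECK[0]+DECK[1]@(np.array([60*np.cos(t),60*np.sin(t),z])/1e3); T=down(-12.87-90+(th-90))
    return g+[0,0,.164+dz],T
E
python3 -c "
from pl import *
print(cpose(90)[0],cpose(70)[0],cpose(110)[0])
plan([cpose(90,dz=.07),cpose(90)],0)
"
```

```text
[ 0.46155229 -0.14985315  0.28337939] [ 0.47887762 -0.15752332  0.29205203] [ 0.44261502 -0.14923806  0.27470675]
t 14.88 at [ 0.3926 -0.1443  0.3282] [179.99 -25.36 -13.04] w 0.0863 F [-0.4 -0.3  0.4]
[0,0.005,-0.001,0,-1.4,-1.4,6.3],
[0,0.005,-0.001,0.001,-1.4,-1.4,6.3],
[0,0.005,-0.002,0,-1.5,-1.5,6.3],
[0,0.005,-0.002,0,-1.4,-1.4,6.3],
[0,0.004,-0.003,0,-1.4,-1.4,6.3],
[0,0.004,-0.004,-0.001,-1.4,-1.4,6.3],
[0,0.004,-0.003,0,-1.4,-1.5,6.3],
[0,0.003,-0.004,-0.001,-1.4,-1.4,6.3],
[0,0.003,-0.005,-0.001,-1.5,-1.4,6.3],
[0,0.002,-0.005,-0.001,-1.4,-1.4,6.3],
[0,0.002,-0.004,-0.001,-1.4,-1.5,6.3],
[0,0.001,-0.005,-0.002,-1.4,-1.4,6.3],
[0,0,-0.005,-0.001,-1.4,-1.4,6.3],
[0,0,-0.005,-0.002,-1.4,-1.4,6.3],
-- 14
[0,-0.0001,-0.0001,0.035,0,0,0],
[0,0,0,0.0351,0,0,0],
-- 16
```

jog_arm(
  rows=[
    [0,0.013,0,-0.027,0,0,0],
    [0,0.005,-0.001,0,-1.4,-1.4,6.3],
    [0,0.005,-0.001,0.001,-1.4,-1.4,6.3],
    [0,0.005,-0.002,0,-1.5,-1.5,6.3],
    [0,0.005,-0.002,0,-1.4,-1.4,6.3],
    [0,0.004,-0.003,0,-1.4,-1.4,6.3],
    [0,0.004,-0.004,-0.001,-1.4,-1.4,6.3],
    [0,0.004,-0.003,0,-1.4,-1.5,6.3],
    [0,0.003,-0.004,-0.001,-1.4,-1.4,6.3],
    [0,0.003,-0.005,-0.001,-1.5,-1.4,6.3],
    [0,0.002,-0.005,-0.001,-1.4,-1.4,6.3],
    [0,0.002,-0.004,-0.001,-1.4,-1.5,6.3],
  ],
)

```text
time_s: 15.88
tool_pos: [0.4486, -0.15, 0.3618]
tool_rot: [-176.6, -4.7, -84.4]
force: [-0.2, 0.4, -0.4]
grip_width: 0.0867
```

jog_arm(
  rows=[
    [0,0.001,-0.005,-0.002,-1.4,-1.4,6.3],
    [0,0,-0.005,-0.001,-1.4,-1.4,6.3],
    [0,0,-0.005,-0.002,-1.4,-1.4,6.3],
    [0,0,0,0,0,0,0],
  ],
)

```text
time_s: 16.22
tool_pos: [0.4638, -0.1515, 0.3674]
tool_rot: [-180.0, 0.2, -103.0]
force: [0.3, -0.2, 0.0]
grip_width: 0.0869
```

```bash
python3 -c "
from pl import *
plan([cpose(90,dz=.05),cpose(90)],0)
"
```

```text
t 16.22 at [ 0.4638 -0.1515  0.3674] [-1.7999e+02  1.7000e-01 -1.0304e+02] w 0.0869 F [ 0.3 -0.2  0. ]
[0,-0.001,0.0025,0.034,0,0.2,-0.2],
-- 1
[0,0,0,0.025,0,0,0],
[0,0,0,0.025,0,0,0],
-- 3
```

jog_arm(
  rows=[
    [0,-0.001,0.0025,0.034,0,0.2,-0.2],
    [0,0,0,0.025,0,0,0],
    [0,0,0,0.025,0,0,0],
    [1,0,0,0,0,0,0],
    [1,0,0,0,0,0,0],
    [1,0,0,0,0,0,0],
    [1,0,0,0,0,0,0],
    [1,0,0,0,0,0,0],
    [1,0,0,0,0,0,0],
    [1,0,0,0,0,0,0],
    [1,0,0,0,0,0,0],
    [1,0,0,0,0,0,0],
  ],
  grip_force=20,
)

```text
time_s: 17.22
tool_pos: [0.4602, -0.1477, 0.2824]
tool_rot: [179.9, -0.2, -102.5]
force: [0.2, 0.1, -0.4]
grip_width: 0.035
```

jog_arm(
  rows=[
    [1,0,0,0,0,0,0],
    [1,0,0,0,0,0,0],
    [1,0,0,0,0,0,0],
    [1,0,0,0,0,0,0],
  ],
)

```text
time_s: 17.55
tool_pos: [0.4603, -0.147, 0.2822]
tool_rot: [179.9, -0.1, -102.5]
force: [0.3, 4.1, 1.0]
grip_width: 0.0194
```

```bash
python3 -c "
from pl import *
plan([cpose(86),cpose(82),cpose(78),cpose(74),cpose(70)],1)
"
```

```text
t 17.55 at [ 0.4603 -0.147   0.2822] [ 1.7987e+02 -1.0000e-01 -1.0245e+02] w 0.0194 F [0.3 4.1 1. ]
[1,0.0027,-0.0056,-0.003,0.1,-0.1,4.4],
-- 1
[1,0.0001,-0.0038,-0.0017,0,0,4],
-- 2
[1,0.0002,-0.0038,-0.0018,0,0,4],
-- 3
[1,0.0003,-0.0038,-0.0017,0,0,4],
-- 4
[1,0.0002,-0.0038,-0.0017,0,0,4],
-- 5
```

jog_arm(
  rows=[
    [1,0.001,-0.004,-0.0018,0,0,4],
    [1,0.0005,-0.004,-0.0018,0,0,4],
    [1,0,0,0,0,0,0],
    [1,0,0,0,0,0,0],
  ],
)

```text
time_s: 17.88
tool_pos: [0.4668, -0.1488, 0.2852]
tool_rot: [179.6, -0.0, -110.4]
force: [-4.0, 6.7, 3.4]
grip_width: 0.02
```

jog_arm(
  rows=[
    [1,0.0002,-0.0038,-0.0017,0,0,4],
    [1,0,0,0,0,0,0],
    [1,0,0,0,0,0,0],
  ],
)

```text
time_s: 18.13
tool_pos: [0.4701, -0.15, 0.2867]
tool_rot: [179.5, -0.0, -114.4]
force: [-5.5, 8.6, 3.2]
grip_width: 0.0204
```

```bash
cat > ck.py <<'E'
from pp import *
def ck():
    platepose([.11,0,.0],.005,.055,('top',)); 
    o=status.get_obs(); T=rot(o['tool_rot']); g=np.array(o['tool_pos'])+.164*T[:,2]; l=(g-DECK[0])@DECK[1]*1e3
    print('crank ang',np.degrees(np.arctan2(l[1],l[0])),'r',np.hypot(l[0],l[1]))
E
python3 -c "
from ck import *
ck()
plan([cpose(74),cpose(70)],1)
"
```

```text
top deck [ 4.798e-01 -2.140e-01 -1.295e+01  1.700e-03] 475 plate in deck [ 1.1490e-01 -2.0000e-03 -1.0000e-04  1.3895e+00] 2.09
tool grasp in deck mm [ 7.6 61.9 76.1] rotvec [-22.5  -18.48  99.66] F [-4.9  5.3  6.3] t 18.18 w 0.0204
crank ang 83.00592880491469 r 62.37693164642807
t 18.18 at [ 0.47   -0.15    0.2867] [ 1.7949e+02 -3.0000e-02 -1.1439e+02] w 0.0204 F [-5.8  6.8  3.6]
[1,0.0026,-0.0073,-0.0038,0.5,0,4.5],
-- 1
[1,0.0003,-0.0039,-0.0017,0,0,4],
-- 2
```

jog_arm(
  rows=[
    [1,0.002,-0.004,-0.0018,0.3,0,4],
    [1,0.001,-0.004,-0.0018,0.2,0,4],
    [1,0,0,0,0,0,0],
    [1,0,0,0,0,0,0],
  ],
)

```text
time_s: 18.52
tool_pos: [0.4772, -0.1545, 0.2915]
tool_rot: [-179.9, 0.1, -122.3]
force: [-4.7, 11.8, 9.2]
grip_width: 0.022
```

jog_arm(
  rows=[
    [1,0.0003,-0.0038,-0.0017,0,0,4],
    [1,0,0,0,0,0,0],
    [1,0,0,0,0,0,0],
  ],
)

```text
time_s: 18.77
tool_pos: [0.4799, -0.1563, 0.2928]
tool_rot: [180.0, 0.1, -126.3]
force: [-5.9, 12.6, 7.3]
grip_width: 0.0225
```

```bash
python3 -c "
from ck import *
ck()
plan([cpose(68),cpose(64)],1)
"
```

```text
top deck [ 4.798e-01 -2.140e-01 -1.295e+01  1.700e-03] 269 plate in deck [ 1.1450e-01 -6.0000e-03  4.0000e-04  5.6993e+00] 3.02
tool grasp in deck mm [21.6 58.2 76.3] rotvec [-24.55 -16.3  111.37] F [-3.9 11.8 11.2] t 18.82 w 0.0226
crank ang 69.63216307958609 r 62.05806977965678
t 18.82 at [ 0.4799 -0.1563  0.2928] [ 1.8000e+02  1.4000e-01 -1.2628e+02] w 0.0226 F [-5.5 13.4  8.5]
[1,0.0016,-0.0018,-0.0001,0,0.1,-1.4],
-- 1
[1,0.0002,-0.0039,-0.0016,0,0,4],
-- 2
```

```bash
cat >> pl.py <<'E'
def cf(th,r=61,z=76):
    t=np.radians(th); g=DECK[0]+DECK[1]@(np.array([r*np.cos(t),r*np.sin(t),z])/1e3)
    return g+[0,0,.164],down(-102.87)
E
python3 -c "
from pl import *
plan([cf(66,62),cf(62,62)],1)
"
```

```text
t 18.82 at [ 0.4799 -0.1563  0.2928] [ 1.8000e+02  1.4000e-01 -1.2628e+02] w 0.0226 F [-5.5 13.4  8.5]
[1,0,-0.001,0,0,0,-5.9],
[1,0,-0.001,-0.001,0,0.1,-5.8],
[1,0,-0.001,0,0,0,-5.9],
[1,0,-0.001,0,0,0,-5.8],
-- 4
[1,0.0021,-0.0032,-0.0019,0,0,0],
-- 5
```

jog_arm(
  rows=[
    [1,0,-0.001,0,0,0,-5.9],
    [1,0,-0.001,-0.001,0,0,-5.9],
    [1,0,-0.001,0,0,0,-5.9],
    [1,0,-0.001,-0.001,0,0,-5.9],
    [1,0,0,0,0,0,0],
    [1,0,0,0,0,0,0],
  ],
)

```text
time_s: 19.32
tool_pos: [0.4834, -0.1581, 0.2934]
tool_rot: [-179.9, 0.2, -102.7]
force: [1.0, 12.9, -2.4]
grip_width: 0.0191
```

```bash
python3 -c "
from ck import *
ck()
im,d=cams.read_camera('scene')
a=im[120:215,130:250]; b=cv2.imread('pics/last_top.png')[110:220,310:400][:,:,::-1]
c=np.zeros((440,760,3),np.uint8); c[:361,:]=0; c[:285,:360]=cv2.resize(a,None,fx=3,fy=3); c[:440,400:760]=cv2.resize(b,None,fx=4,fy=4); cv2.imwrite('pics/m2.png',c[:,:,::-1])
plan([cf(61),cf(57),cf(53)],1)
"
```

```text
top deck [ 4.798e-01 -2.140e-01 -1.295e+01  1.700e-03] 226 plate in deck [ 1.1630e-01 -4.6000e-03 -2.0000e-04  2.9101e+00] 2.25
tool grasp in deck mm [25.4 57.2 75.2] rotvec [-19.38 -19.69  88.29] F [-3.3 12.6 -0.8] t 19.37 w 0.0197
crank ang 66.08180719321788 r 62.60136711872691
t 19.42 at [ 0.4834 -0.1581  0.2933] [-1.7992e+02  1.5000e-01 -1.0267e+02] w 0.0194 F [ 1.4 13.1 -2.7]
[1,0.0035,-0.0037,-0.0025,-0.1,0.2,0.2],
-- 1
[1,0.0021,-0.0033,-0.0016,0,0,0],
-- 2
[1,0.0025,-0.0031,-0.0015,0,0,0],
-- 3
```

View pics/m2.png

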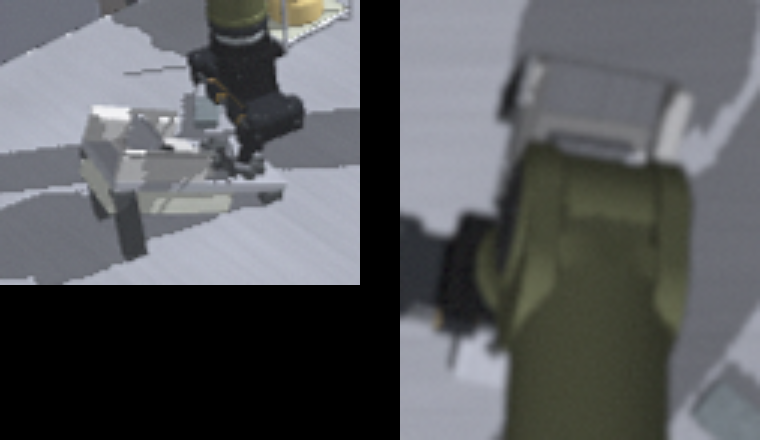

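```bash
cat > hx.py <<'E'
from pp import *
def hx(names=('top','scene')):
  for n in names:
    W=world(n,cams.read_camera(n)[1]); q=np.array({'scene':[.4788,-.2167,-12.9,.0014],'top':[.4798,-.214,-12.95,.0017]}[n])
    L=loc(W.reshape(-1,3),[q[0],q[1],.05+q[3]],Rd(q[2]))
    k=(L[:,2]>.02)&(L[:,2]<.058)&(L[:,0]>.11)&(L[:,0]<.21)&(abs(L[:,1])<.038); Q=L[k]
    t=Q[Q[:,2]>.046]
    print(n,len(Q),'x pct',np.round(np.percentile(Q[:,0],[5,50,95])*1e3,1),'top pts',len(t),np.round(np.percentile(t[:,0],[5,50,95])*1e3,1) if len(t) else '', 'handle x at 115:161, home:148','y',np.round(np.percentile(Q[:,1],[2,98])*1e3,1))
E
python3 -c "
from hx import *
hx()"
```

```text
top 89 x pct [149.8 154.3 157.1] top pts 51 [149.4 153.1 156.6] handle x at 115:161, home:148 y [-27.7  33.2]
scene 95 x pct [143.4 153.6 157.6] top pts 39 [143.4 151.9 157.8] handle x at 115:161, home:148 y [-26.9  34.2]
```

```bash
python3 -c "
from hx import *
plan([cf(70,63),cf(73,63)],1)"
```

```text
t 19.52 at [ 0.4834 -0.1581  0.2933] [-1.7992e+02  1.5000e-01 -1.0266e+02] w 0.0193 F [ 0.2 12.5 -3.2]
[1,-0.0024,0.0036,0.0009,-0.1,0.2,0.2],
-- 1
[1,-0.001,0.0028,0.0013,0,0,0],
-- 2
```

jog_arm(
  rows=[
    [1,-0.002,0.003,0.001,0,0,0.2],
    [1,0,0,0,0,0,0],
    [1,0,0,0,0,0,0],
  ],
)

```text
time_s: 19.77
tool_pos: [0.4822, -0.1573, 0.2933]
tool_rot: [-179.5, 0.0, -102.9]
force: [5.6, 7.4, -4.9]
grip_width: 0.0196
```

```bash
python3 -c "
from hx import *
hx()"
```

```text
top 111 x pct [146.6 153.8 156.5] top pts 74 [146.3 151.9 155.8] handle x at 115:161, home:148 y [-26.5  34.3]
scene 93 x pct [144.6 153.9 157.5] top pts 39 [143.3 151.7 157. ] handle x at 115:161, home:148 y [-26.1  35.8]
```

jog_arm(
  rows=[
    [1,-0.001,0.003,0.001,0,0,0],
    [1,0,0,0,0,0,0],
    [1,0,0,0,0,0,0],
  ],
)

```text
time_s: 20.12
tool_pos: [0.4808, -0.1566, 0.2931]
tool_rot: [-179.2, -0.0, -102.9]
force: [11.2, 5.1, -6.5]
grip_width: 0.0193
```

```bash
python3 -c "
from hx import *
hx()
plan([cf(76,63),cf(80,63)],1)"
```

```text
top 141 x pct [143.8 151.9 156.4] top pts 100 [143.3 149.6 155.6] handle x at 115:161, home:148 y [-28.3  33.8]
scene 94 x pct [144.5 154.4 157.7] top pts 37 [144.3 151.6 157. ] handle x at 115:161, home:148 y [-27.8  36. ]
t 20.22 at [ 0.4808 -0.1566  0.2931] [-1.7922e+02 -4.0000e-02 -1.0293e+02] w 0.0197 F [10.2  5.1 -7.4]
[1,-0.0034,0.0065,0.0032,-0.8,0,-0.1],
-- 1
[1,-0.0009,0.0039,0.0018,0,0,0],
-- 2
```

The crank now resists turning and the handle's upper edge has dropped to about home. I'll release the crank, retreat and look.

jog_arm(
  rows=[
    [0.5,0,0,0,0,0,0],
    [0.3,0,0,0,0,0,0],
    [0,0,0,0,0,0,0],
    [0,0,0,0,0,0,0],
    [0,0,0,-0.03,0,0,0],
    [0,0,0,-0.04,0,0,0],
    [0,0,0,-0.04,0,0,0],
    [0,-0.035,0,0,0,0,0],
    [0,-0.04,0,0,0,0,0],
    [0,-0.04,0,0,0,0,0],
    [0,-0.04,0,0,0,0,0],
    [0,-0.04,0,0,0,0,0],
  ],
)

```text
time_s: 21.22
tool_pos: [0.5217, 0.0328, 0.4021]
tool_rot: [-179.6, -0.4, -103.2]
force: [1.1, -1.1, -1.3]
grip_width: 0.0851
```

```bash
python3 -c "
from hx import *
hx()
platepose([.104,0,0],.003,.056)
W=world('scene',cams.read_camera('scene')[1]); print(fitcrank(W,[.4788,-.2167,-12.9,.0014]))
a=cv2.imread('pics/last_scene.png')[130:210,140:240]; b=cv2.imread('pics/last_top.png')[110:220,310:400]
q=[.4798,-.214,-12.95,.0017]; K=lambda X:X@Rd(q[2]).T+[q[0]+Rd(q[2])[0,0]*.102,q[1]+Rd(q[2])[1,0]*.102,.05+q[3]+Rd(q[2])[2,0]*.102]
pts=[(K(rect((-50,-44),(65,44),8)),(0,0,255)),(K(rect((39,-32),(53,32),53)),(0,255,0))]
v=overlay('top',cv2.imread('pics/last_top.png')[:,:,::-1],pts,'/tmp/x.png',(310,110,400,220),5)
c=np.zeros((560,800,3),np.uint8); c[:280,:350]=cv2.resize(a,None,fx=3.5,fy=3.5); c[:550,350:800]=v; cv2.imwrite('pics/m3.png',c)
"
```

```text
top 152 x pct [141.2 151.4 156.5] top pts 104 [142.3 149.5 155.7] handle x at 115:161, home:148 y [-27.2  34. ]
scene 93 x pct [143.8 154.1 157.3] top pts 36 [143.5 151.9 156.7] handle x at 115:161, home:148 y [-29.5  36.7]
scene deck [ 4.788e-01 -2.167e-01 -1.290e+01  1.400e-03] 241 plate in deck [ 1.16500e-01 -2.58000e-02  1.13000e-02  2.31814e+01] 6.46
top deck [ 4.798e-01 -2.140e-01 -1.295e+01  1.700e-03] 880 plate in deck [1.037e-01 8.000e-04 5.000e-04 1.409e+00] 3.42
tool grasp in deck mm [ 67.2 250.2 175.2] rotvec [-19.62 -19.07  88.48] F [-1.5 -1.  -0.1] t 21.42 w 0.0869
(53, array([0.02795726, 0.06281931, 0.0732909 ]), np.float64(0.09373041840939239), array([67.36832288]))
```

View pics/m3.png

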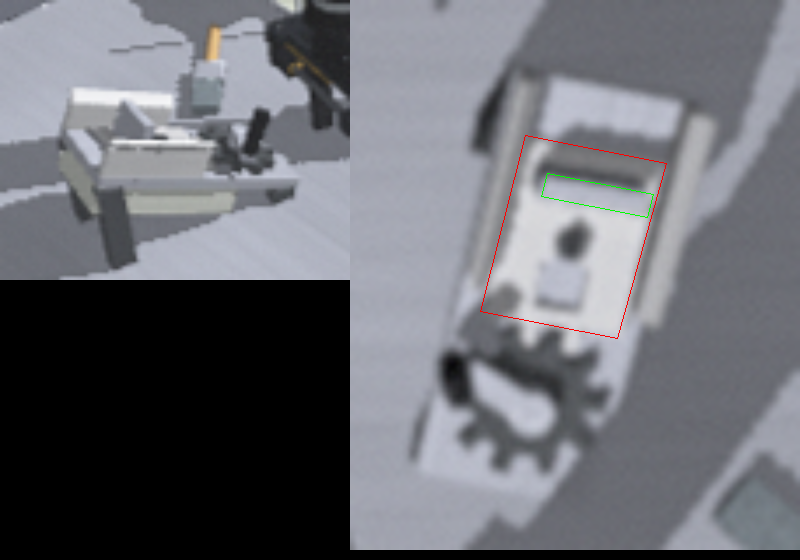

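```bash
python3 -c "
from hx import *
plan([dpose(149,1,130),dpose(149,1,37)],0)"
```

```text
t 21.47 at [0.5218 0.0309 0.4015] [-179.67   -0.37 -103.12] w 0.0867 F [-1.1 -0.4 -0.1]
[0,0.018,-0.002,0.002,1.4,1.4,-6.3],
[0,0.018,0,0.002,1.4,1.3,-6.4],
[0,0.017,0.002,0.002,1.4,1.4,-6.3],
[0,0.017,0.005,0.003,1.4,1.3,-6.3],
[0,0.017,0.006,0.003,1.4,1.4,-6.4],
[0,0.015,0.008,0.004,1.4,1.4,-6.3],
[0,0.015,0.01,0.003,1.4,1.3,-6.3],
[0,0.013,0.011,0.004,1.4,1.4,-6.3],
[0,0.012,0.013,0.003,1.5,1.4,-6.4],
[0,0.011,0.014,0.004,1.4,1.3,-6.3],
[0,0.008,0.015,0.003,1.4,1.4,-6.3],
[0,0.007,0.017,0.003,1.4,1.3,-6.4],
[0,0.005,0.017,0.003,1.4,1.4,-6.3],
[0,0.003,0.017,0.002,1.4,1.3,-6.3],
-- 14
[0,0,0.0001,0.0311,0,0,0],
[0,0.0001,0.0001,0.0311,0,0,0],
[0,0,0.0001,0.0312,0,0,0],
-- 17
```

jog_arm(
  rows=[
    [0,0.018,-0.002,0.002,1.4,1.4,-6.3],
    [0,0.018,0,0.002,1.4,1.3,-6.4],
    [0,0.017,0.002,0.002,1.4,1.4,-6.3],
    [0,0.017,0.005,0.003,1.4,1.3,-6.3],
    [0,0.017,0.006,0.003,1.4,1.4,-6.4],
    [0,0.015,0.008,0.004,1.4,1.4,-6.3],
    [0,0.015,0.01,0.003,1.4,1.3,-6.3],
    [0,0.013,0.011,0.004,1.4,1.4,-6.3],
    [0,0.012,0.013,0.003,1.5,1.4,-6.4],
    [0,0.011,0.014,0.004,1.4,1.3,-6.3],
    [0,0.008,0.015,0.003,1.4,1.4,-6.3],
    [0.4,0.007,0.017,0.003,1.4,1.3,-6.4],
  ],
)

```text
time_s: 22.47
tool_pos: [0.4932, -0.1837, 0.3829]
tool_rot: [-177.4, -22.1, -26.5]
force: [-0.3, -0.5, -0.5]
grip_width: 0.0846
```

jog_arm(
  rows=[
    [0.5,0.005,0.017,0.003,1.4,1.4,-6.3],
    [0.5,0.003,0.017,0.002,1.4,1.3,-6.3],
    [0.5,0,0,0,0,0,0],
    [0.5,0,0,0,0,0,0],
  ],
)

```text
time_s: 22.8
tool_pos: [0.4889, -0.2173, 0.3799]
tool_rot: [-179.7, -24.8, -13.8]
force: [-0.2, -0.5, 0.3]
grip_width: 0.0613
```

```bash
python3 -c "
from hx import *
plan([dpose(149,1,90),dpose(149,1,37)],0)"
```

```text
t 22.8 at [ 0.4889 -0.2173  0.3799] [-179.73  -24.83  -13.81] w 0.0613 F [-0.2 -0.5  0.3]
[0,0.0012,-0.0008,0.0405,0.1,0.2,-0.9],
-- 1
[0,0,0,0.0265,0,0,0],
[0,0,0,0.0265,0,0,0],
-- 3
```

jog_arm(
  rows=[
    [0.6,0.001,-0.001,0.03,0,0.2,-0.9],
    [0.6,0,0,0.01,0,0,0],
    [0.6,0,0,0.02,0,0,0],
    [0.6,0,0,0.018,0,0,0],
    [0.6,0,0,0.01,0,0,0],
    [0.6,0,0,0,0,0,0],
  ],
  grip_force=20,
)

```text
time_s: 23.3
tool_pos: [0.5276, -0.2213, 0.2985]
tool_rot: [179.9, -24.8, -12.4]
force: [-0.4, 0.6, -0.7]
grip_width: 0.0355
```

jog_arm(
  rows=[
    [1,0,0,0,0,0,0],
    [1,0,0,0,0,0,0],
    [1,0,0,0,0,0,0],
    [1,0,0,0,0,0,0],
    [1,0,0,0,0,0,0],
    [1,0,0,0,0,0,0],
  ],
)

```text
time_s: 23.8
tool_pos: [0.5268, -0.2223, 0.3011]
tool_rot: [179.7, -25.0, -12.3]
force: [-5.8, 0.4, 2.1]
grip_width: 0.0137
```

```bash
python3 -c "
from hx import *
platepose([.104,0,0],.003,.056,('top',))"
```

```text
top deck [ 4.798e-01 -2.140e-01 -1.295e+01  1.700e-03] 229 plate in deck [ 1.1240e-01 -1.1000e-03  2.0000e-04  3.1481e+00] 2.35
tool grasp in deck mm [148.9   3.8  43. ] rotvec [-0.04 -0.05 -0.54] F [-4.6 -0.9  4. ] t 23.85 w 0.0139
```

jog_arm(
  rows=[
    [1,-0.0015,0,0,0,0,0],
    [1,0,0,0,0,0,0],
    [1,0,0,0,0,0,0],
  ],
)

```text
time_s: 24.1
tool_pos: [0.5259, -0.2224, 0.3007]
tool_rot: [179.7, -25.1, -12.3]
force: [-6.3, -0.9, 3.6]
grip_width: 0.014
```

jog_arm(
  rows=[
    [1,-0.0015,0,0,0,0,0],
    [1,0,0,0,0,0,0],
    [1,0,0,0,0,0,0],
  ],
)

```text
time_s: 24.35
tool_pos: [0.5253, -0.2222, 0.3004]
tool_rot: [179.7, -25.2, -12.3]
force: [-3.9, -2.9, 2.9]
grip_width: 0.0141
```

```bash
python3 -c "
from hx import *
platepose([.104,0,0],.003,.056,())"
```

```text
tool grasp in deck mm [147.9   3.5  43. ] rotvec [-0.04  0.18 -0.51] F [-1.7 -3.7  4. ] t 24.35 w 0.0141
```

jog_arm(
  rows=[
    [1,-0.002,0,0,0,0,0],
    [1,0,0,0,0,0,0],
    [1,0,0,0,0,0,0],
  ],
)

```text
time_s: 24.6
tool_pos: [0.524, -0.2216, 0.2997]
tool_rot: [179.7, -25.2, -12.3]
force: [-0.8, -2.7, 4.4]
grip_width: 0.0139
```

jog_arm(
  rows=[
    [1,-0.002,0,0,0,0,0],
    [1,0,0,0,0,0,0],
    [1,0,0,0,0,0,0],
  ],
)

```text
time_s: 24.85
tool_pos: [0.5229, -0.2211, 0.2993]
tool_rot: [179.7, -25.4, -12.3]
force: [4.0, -3.9, 2.0]
grip_width: 0.0143
```

```bash
python3 -c "
from hx import *
platepose([.104,0,0],.003,.056,())"
```

```text
tool grasp in deck mm [145.8   4.3  43.1] rotvec [-0.    0.4  -0.56] F [ 5.2 -2.9 -0.2] t 24.85 w 0.0143
```

jog_arm(
  rows=[
    [1,-0.002,0.001,0.0005,0,0,0],
    [1,0,0,0,0,0,0],
    [1,0,0,0,0,0,0],
  ],
)

```text
time_s: 25.1
tool_pos: [0.5223, -0.2212, 0.299]
tool_rot: [179.7, -25.6, -12.2]
force: [6.7, -3.1, 3.4]
grip_width: 0.0144
```

jog_arm(
  rows=[
    [1,-0.002,0.001,0.0005,0,0,0],
    [1,0,0,0,0,0,0],
    [1,0,0,0,0,0,0],
  ],
)

```text
time_s: 25.35
tool_pos: [0.5216, -0.2213, 0.2988]
tool_rot: [179.8, -25.8, -12.2]
force: [8.3, -2.0, 4.6]
grip_width: 0.0141
```

```bash
python3 -c "
from hx import *
platepose([.104,0,0],.003,.056,())"
```

```text
tool grasp in deck mm [145.6   3.9  43.1] rotvec [ 0.06  0.78 -0.62] F [ 9.7 -0.1  0.6] t 25.35 w 0.0141
```

jog_arm(
  rows=[
    [0.6,0.002,-0.001,0,0,0,0],
    [0.6,0.001,0,0,0,0,0],
    [0.6,0,0,0,0,0,0],
    [0.6,0,0,0,0,0,0],
    [0.6,0,0,-0.02,0,0,0],
    [0.6,0,0,-0.035,0,0,0],
    [0.6,0,0,-0.04,0,0,0],
    [0.6,0,-0.035,-0.01,0,0,0],
    [0.6,0,-0.04,0,0,0,0],
    [0.6,0,-0.04,0,0,0,0],
    [0.6,0,-0.04,0,0,0,0],
    [0.6,0,-0.04,0,0,0,0],
  ],
)

```text
time_s: 26.35
tool_pos: [0.5187, -0.0195, 0.3904]
tool_rot: [179.7, -25.0, -12.3]
force: [0.9, 0.6, -0.7]
grip_width: 0.0345
```

```bash
python3 -c "
from hx import *
hx(('top',)); platepose([.102,0,0],.003,.056,('top',)); hx(('top','scene'));platepose([.102,0,0],.003,.056,('top',))
a=cv2.imread('pics/last_top.png')
q=[.4798,-.214,-12.95,.0017]; K=lambda X:X@Rd(q[2]).T+[q[0]+Rd(q[2])[0,0]*.102,q[1]+Rd(q[2])[1,0]*.102,.05+q[3]+Rd(q[2])[2,0]*.102]
pts=[(K(rect((-50,-44),(65,44),8)),(0,0,255)),(K(rect((-39,-15),(-9,15),8)),(0,255,0))]
v=overlay('top',a[:,:,::-1],pts,'/tmp/x.png',(320,130,390,215),7)
im=cams.read_camera('scene')[0][:,:,::-1][140:200,150:232]
c=np.zeros((600,800,3),np.uint8); c[:v.shape[0],:v.shape[1]]=v; c[:220,495:795]=cv2.resize(im,(300,220)); cv2.imwrite('pics/m4.png',c)"
```

```text
top 145 x pct [142.2 151.3 156.3] top pts 103 [142.2 149.2 155.7] handle x at 115:161, home:148 y [-27.3  34. ]
top deck [ 4.798e-01 -2.140e-01 -1.295e+01  1.700e-03] 912 plate in deck [ 1.0370e-01 -2.9000e-03  5.0000e-04  4.2722e+00] 3.56
tool grasp in deck mm [138.8 207.2 147. ] rotvec [ 0.39  0.1  -1.1 ] F [-0.3 -0.2  0.7] t 26.45 w 0.0346
top 147 x pct [141.5 151.  155.8] top pts 102 [142.  148.7 155.2] handle x at 115:161, home:148 y [-27.4  34. ]
scene 93 x pct [142.9 153.3 157.1] top pts 39 [142.3 151.2 157. ] handle x at 115:161, home:148 y [-26.9  35.3]
top deck [ 4.798e-01 -2.140e-01 -1.295e+01  1.700e-03] 891 plate in deck [ 1.0380e-01 -2.0000e-03  1.0000e-04  4.2898e+00] 3.19
tool grasp in deck mm [139.3 197.6 145.9] rotvec [-0.   -0.   -0.52] F [-0.3 -0.8 -0.3] t 26.6 w 0.0349
```

View pics/m4.png

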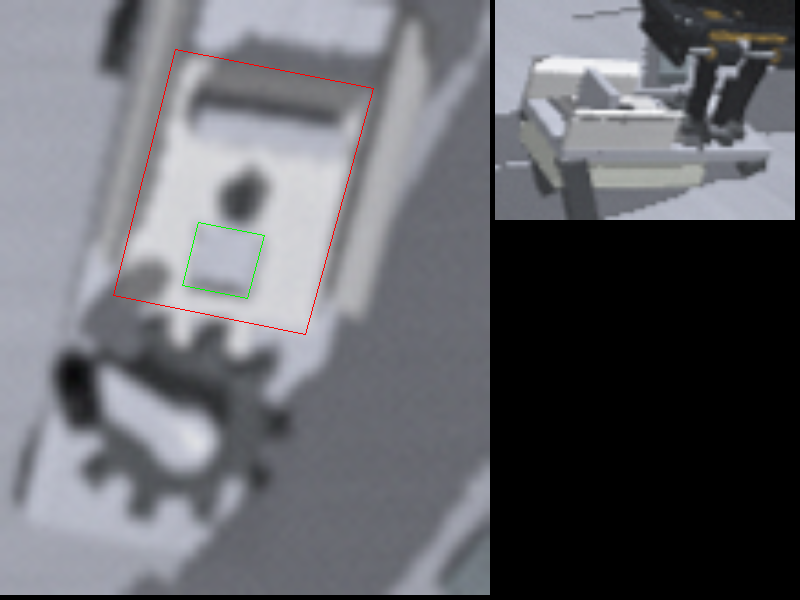

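```bash
python3 -c "
from h import *
print(env.sign_off()); print(status.get_obs()['time_s'])"
```

```text
the job is handed in; nothing more can be done
None
the job is handed in; nothing more can be done
```

The lock plate is on the turner, meshed with the gear and lying at its home position as far as I could measure. I handed the job in at about 26.6 s of the 59 s allowed.

**What I did:**
- I pinched the smallest plate's handle end to end on the ledge, set it down on the open bench and took it again across its thickness.
- I lowered the keyhole over the screw head, and the plate came to rest on the gear's teeth at about x = 115 mm.
- I turned the crank from about 90° to 67°, then back a little, until it locked and the plate dropped.
- I then gripped the handle again and pushed it down the slope until it met a hard stop at about 10 N. After that I let go and backed away.

**What the last checks showed:**
- **Position along the slope:** the handle centre read 148–149 mm from its visible edges, against 148 mm at home. The keyhole in the picture matched the predicted home outline to about 1 mm, and the teeth were visibly in the gear's gaps.
- **Flatness:** the underside fitted at 0.1–0.5 mm above the deck.
- **Crank:** turning it back met more than 10 N, which fits a meshed gear.
- **Fits that disagreed:**
  - The automatic fit of the whole plate gave x = 103.7 mm and a yaw of about 4°. The guide cheeks would not allow that much yaw, so I put it down to shadows and noise.
  - The handle's measured ends sat about 3.5 mm to the +y side.
  - The scene camera's plate fit did not work once the plate was on the deck.
- **Bystanders:** I never moved or touched the cheese, the mould or the brush, but did not measure them again at the end.

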